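# Stage the boxed heater controls on the display board

## Robot

A 7-joint arm with a two-finger parallel gripper is mounted at the origin on the work surface. World frame = base frame: x ahead of the robot, y to its left, z up, the work surface at z = 0. Lengths are in m, angles in rad, forces in N, time in s.
With the tool pointing down it reaches from about 0.425 to 0.925 m from the base axis. Payload 6.8 kg.
Tool frame: the origin (TCP) lies between the finger pads; the fingertips stand r.tips_ahead ahead of it and the grasp point (between the pads) lies 5 mm behind it (r.tips_ahead is the distance from the TCP to the fingertips, in m); z points along the fingers, y is the line along which they close (so a half turn about z gives the same grasp; the last joint's range is limited). The gripper opens to 85 mm and grips with 20 to 120 N. Pads are 22 mm wide; open, the fingers measure 114 mm over their backs; the gripper's body (76 mm by 85 mm) begins 54 mm behind the grasp point. The pads swing forward as they close: fully open they stand 13 mm farther back than shut.
Start: joints at [-1.282, 0.477, 0.022, 1.555, -0.011, 1.109, -0.083], TCP at [0.261, 0.623, 0.245] pointing down, gripper open.
Joint ranges: [-2.96, 2.96], [-0.34, 2.1], [-1.41, 1.46], [0.24, 2.44], [-1.37, 4.51], [0.17, 1.92], [-2.96, 2.96]. Speed limits (rad/s): [2.39, 2.39, 3.14, 3.14, 3.14, 3.14, 3.14].

## Interface

Orientations are given as a rotation vector (axis times angle).
In Python, from bench import r gives the robot as it stands.
- The arm moves only by the tool move_arm, never from a script. Its argument "rows" is one flat list of numbers, 4 for each row, row after row: the shift along the tool's x, y, z in cm, then the turn about the tool's z in degrees. In form: [tx, ty, tz, twist, tx, ty, tz, twist, ...]. A call has 1 to 10 rows; each row is the pose to reach, as a shift and turn from the pose commanded when the call began, along the tool's axes at that moment; what a row does not reach only later rows make up. A row lasts 1/8 s, in which the tool goes at most 62.5 mm and 10.7 degrees, less where a joint would pass 70% of its speed; a pose out of reach is approached as far as the arm can. A call with a gripper value outside its range is refused whole. "fingers" is the opening, from 0 (shut) to 1 (fully open), set as the call begins (left out, the last holds). The fingers move at their own pace and stop on an object; "newtons" is the grip in N (left out, the last holds). Time passes only in rows, so rows that repeat a pose let the fingers close. It gives the time, the measured TCP pose, the force, the opening and the grip force at its end, in the units of the state.
- r.get_obs(): the state, without advancing time (a new reading comes with each control period).
- r.grab_frame(name): name is "scene" or "side" or "wrist"; returns the picture (400x640x3 uint8, blue, green, red); there is no depth.
- r.camera_params(name): a dict with "fx", "fy", "cx", "cy" (pixels), "world_from_camera" (4x4, takes a point from camera to world coordinates). Camera axes: x right, y down, z forward; pixel columns grow to the right and rows downward; lengths in m; the calibration is good to about 2 mm. The wrist camera is an equidistant fisheye: a pixel r from the principal point sees the ray r / f radians off the axis. A picture is of the moment at which its call begins: read the wrist's pose just before it. camera_params takes no time and is no camera call; for the wrist camera it gives the pose at the moment of the call.
- r.hand_in(): hands the job in; it is judged then, once.
The state is a dict: "clock": time; "joints": joint angles; "qvel": joint speeds; "tau": joint torques, N m; "tcp_pos": TCP position; "orientation": TCP orientation; "contact_force": force on the tool from outside, world axes, zero at the start; "moment": the same for the moment, N m; "grip_width": finger opening in m; "gripper_force": force on a finger pad.
Only numpy, scipy, OpenCV 4.12 (cv2) and the standard library are available. Lean on these libraries where they do the work, as an engineer would, in place of code of your own. Each camera call takes 0.05 s, during which the arm holds its last target. There are 200 camera calls.

## Task

First lift the red canister off the grey board by its handle and set it upright, wholly on the round black mat. Then stand every white control box that lies on the bench upright on a thin edge on the grey board, wholly on it, broad faces parallel to the board's long sides. Finally lay the aluminium straightedge flat on the bench, flush against the board's long side nearest the robot and roughly centred on it, as a lip; leave the bottle, tape roll and copper tee where they are.

Things in the scene. Friction and masses are not known exactly. Their poses are not given: they have to be found in the camera images.
- board: Grey laminate display board fixed on the bench: 130 mm (its x, away from the robot) x 360 mm (its y) x 12 mm thick, with a thin yellow line near each short end. Origin at the centre of its underside, on the bench; its top is 12 mm above. Its long side nearest the robot is the face at x = -65 mm in its own frame.
- mat: Round black rubber mat fixed on the bench to the right of the board, 140 mm across, 3 mm thick. Origin at the centre of its underside.
- canister: Red round canister, white band, 76 mm across, 65 mm high, weighted dark base, 0.35-0.7 kg, standing on the board at first, with a rigid dark arch handle. The handle's top bar is round, 12 mm thick, 60 mm long, along the canister's y, its centreline 105 mm above the underside; legs at y = +-30 mm; 34 mm free under the bar. Origin: centre of the underside, z up.
- box1: White closed carton of a heater wall control, with a blue band round one end and a black picture on one broad face: 85 mm (its x) x 60 mm (its y) x 30 mm (its z, the thickness), about 160 g. Lies flat on the bench at the start, its x pointing roughly away from the robot. Origin at its centre. May be absent.
- box2: White closed carton of a heater wall control, with a blue band round one end and a black picture on one broad face: 85 mm (its x) x 60 mm (its y) x 30 mm (its z, the thickness), about 160 g. Lies flat on the bench at the start, its x pointing roughly away from the robot. Origin at its centre. May be absent.
- box3: White closed carton of a heater wall control, with a blue band round one end and a black picture on one broad face: 85 mm (its x) x 60 mm (its y) x 30 mm (its z, the thickness), about 160 g. Lies flat on the bench at the start, its x pointing roughly away from the robot. Origin at its centre. May be absent.
- box4: White closed carton of a heater wall control, with a blue band round one end and a black picture on one broad face: 85 mm (its x) x 60 mm (its y) x 30 mm (its z, the thickness), about 160 g. Lies flat on the bench at the start, its x pointing roughly away from the robot. Origin at its centre. May be absent.
- straightedge: Aluminium straightedge of box section with a yellow stripe on top, 280 mm long (its x) x 40 mm wide (its y) x 20 mm high (its z), 0.3 kg, lying flat on the bench left of the board. Origin at the centre of its underside.
- sealant: Bystander: grey sealant bottle with an orange cap, 52 mm across, 150 mm high. Origin at the centre of its underside. Leave alone.
- tape_roll: Bystander: yellow roll of tape lying flat, 90 mm across, 40 mm high. Origin at the centre of its underside. Leave alone.
- tee: Bystander: copper pipe tee with brass collars, 80 mm long, 32 mm high. Origin under its centre. Leave alone.
Not all that is in view belongs to the job. Leave any turquoise look-alike of the box2 alone.

How it is judged:
On the way, in this order (a step that is already met when the one before it is completed fails the run):
1. the canister stands upright and released, wholly on the mat (horizontal distance between canister and mat below 0.032 m and height (world z) of canister below 0.009 m and angle between canister's own z axis and vertical below 0.1 rad and linear speed of canister below 0.03 m/s and contact force between the fingers and canister below 0.2 N), for 0.3 s.
2. every box present stands upright on a thin edge on the board, released, broad faces parallel to its long sides (angle between box1's own z axis and vertical between 1.45 and 1.69 rad and x of box1 in the frame of board between -0.053 and 0.053 m and y of box1 in the frame of board between -0.155 and 0.155 m and z of box1 in the frame of board between 0.035 and 0.062 m and angle between the z axis of each of box1, box2, box3, box4 and the x axis of board, either way round below 0.26 rad and linear speed of each of box1, box2, box3, box4 below 0.03 m/s and angle between box2's own z axis and vertical between 1.45 and 1.69 rad and x of box2 in the frame of board between -0.053 and 0.053 m and y of box2 in the frame of board between -0.155 and 0.155 m and z of box2 in the frame of board between 0.035 and 0.062 m and angle between box3's own z axis and vertical between 1.45 and 1.69 rad and x of box3 in the frame of board between -0.053 and 0.053 m and y of box3 in the frame of board between -0.155 and 0.155 m and z of box3 in the frame of board between 0.035 and 0.062 m and angle between box4's own z axis and vertical between 1.45 and 1.69 rad and x of box4 in the frame of board between -0.053 and 0.053 m and y of box4 in the frame of board between -0.155 and 0.155 m and z of box4 in the frame of board between 0.035 and 0.062 m and contact force between the fingers and box1 below 0.2 N and contact force between the fingers and box2 below 0.2 N and contact force between the fingers and box3 below 0.2 N and contact force between the fingers and box4 below 0.2 N), for 0.3 s.
3. the straightedge lies flat on the bench, flush along the board's near long side, centred (x of straightedge in the frame of board between -0.089 and -0.081 m and y of straightedge in the frame of board between -0.04 and 0.04 m and angle between the x axis of straightedge and the y axis of board, either way round below 0.03 rad and height (world z) of straightedge below 0.005 m and angle between straightedge's own z axis and vertical below 0.05 rad and linear speed of straightedge below 0.03 m/s), for 0.3 s.
At the end, for the whole second after the job is handed in: Canister upright on the mat (axes within 32 mm). Boxes upright (0.12 rad) on a thin edge, centres within 53 mm (board x) and 155 mm (y) of its centre, faces parallel to its long sides (0.26 rad). Straightedge flat on bench at near side: gap < 4 mm, 0.03 rad, centred within 40 mm. All at rest (all of step 3 and horizontal distance between canister and mat below 0.032 m and height (world z) of canister below 0.009 m and angle between canister's own z axis and vertical below 0.1 rad and linear speed of each of canister, box1, box2, box3, box4 below 0.03 m/s and angle between box1's own z axis and vertical between 1.45 and 1.69 rad and x of box1 in the frame of board between -0.053 and 0.053 m and y of box1 in the frame of board between -0.155 and 0.155 m and z of box1 in the frame of board between 0.035 and 0.062 m and angle between the z axis of each of box1, box2, box3, box4 and the x axis of board, either way round below 0.26 rad and angle between box2's own z axis and vertical between 1.45 and 1.69 rad and x of box2 in the frame of board between -0.053 and 0.053 m and y of box2 in the frame of board between -0.155 and 0.155 m and z of box2 in the frame of board between 0.035 and 0.062 m and angle between box3's own z axis and vertical between 1.45 and 1.69 rad and x of box3 in the frame of board between -0.053 and 0.053 m and y of box3 in the frame of board between -0.155 and 0.155 m and z of box3 in the frame of board between 0.035 and 0.062 m and angle between box4's own z axis and vertical between 1.45 and 1.69 rad and x of box4 in the frame of board between -0.053 and 0.053 m and y of box4 in the frame of board between -0.155 and 0.155 m and z of box4 in the frame of board between 0.035 and 0.062 m); the robot touches nothing.
It fails at once if the bottle is moved more than 40 mm (distance of sealant from where it was at the start of the episode above 0.04 m).
It fails at once if the tape roll is moved more than 40 mm (distance of tape_roll from where it was at the start of the episode above 0.04 m).
It fails at once if the copper tee is moved more than 40 mm (distance of tee from where it was at the start of the episode above 0.04 m).
Of box1, box2, box3, box4 only 3 to 4 are there at a start; the rules pass over those that are not, and their reading is None.
At some moment in a run one of canister, straightedge may be knocked a few centimetres aside while the robot is not near it.
Once in a run the grip may slacken for a moment while it holds something.
It also fails if it takes over 210 s, if anything falls off the work surface, if the arm or the gripper's body presses on something with over 40 N, if the wrist force passes 120 N, or if a joint passes its speed limit or range.

## Working session

There is one attempt and no reset: what is moved stays moved. The work goes in short steps, Python scripts to look and compute and a tool call to move; the robot and the scene stay as the last step left them, time stands still between calls to the robot, and variables do not carry over. Pictures are saved under pics/ and viewed, at most 14 in all, crops included, and the job is handed in when it is done.

Besides the shell and the picture viewer there is one more tool, called after ">>>" as name(argument=value, ...) on one line, values as JSON. move_arm: Moves the arm, as the interface text tells. Its arguments: {"type":"object","properties":{"rows":{"type":"array"},"fingers":{"type":"number"},"newtons":{"type":"number"}},"required":["rows"]}

```bash
ls; mkdir -p pics; python3 - <<'E'
from bench import r
import cv2,numpy as np
o=r.get_obs();print(o,r.tips_ahead)
for n in("scene","side"):
    cv2.imwrite(f"pics/{n}0.png",r.grab_frame(n)); p=r.camera_params(n);print(n,p)
E
```

```text
pics
{'clock': 0.0, 'joints': array([-1.2820986 ,  0.47779928,  0.0223053 ,  1.55643949, -0.01148582,
        1.10929943, -0.0830728 ]), 'qvel': array([ 1.17306685e-03, -3.14727467e-05, -1.04928634e-04, -3.08750936e-04,
       -3.85099883e-04, -9.09317256e-04, -1.81035848e-04]), 'tau': array([-6.01604224e-04, -5.96457911e+01,  1.60777163e+00, -2.81202418e+01,
        1.24399335e-02,  9.17419209e-03, -1.58354209e-05]), 'tcp_pos': array([0.26064371, 0.62203859, 0.24433063]), 'orientation': array([-6.19030108e-01, -3.07976716e+00,  2.83264370e-03]), 'contact_force': array([-0.36242923,  0.45981573,  0.0368595 ]), 'moment': array([ 0.01446632,  0.01152097, -0.00791794]), 'gripper_force': 0.0, 'grip_width': 0.0854423970454628} 0.014
scene {'fx': 414.20673480741755, 'fy': 414.20673480741755, 'cx': 311.4150442324474, 'cy': 198.79861164136918, 'world_from_camera': array([[ 0.36741263,  0.73841407, -0.56546673,  1.21614079],
       [ 0.9299664 , -0.28314148,  0.23450672, -0.28875317],
       [ 0.01305598, -0.61202579, -0.79073002,  1.05273823],
       [ 0.        ,  0.        ,  0.        ,  1.        ]])}
side {'fx': 518.3603797171551, 'fy': 518.3603797171551, 'cx': 324.0911270223254, 'cy': 200.9968287555698, 'world_from_camera': array([[ 0.90118287, -0.34144746,  0.26698889,  0.16325282],
       [-0.43315978, -0.68735184,  0.58302663, -0.73318793],
       [-0.01555766, -0.64106246, -0.76733101,  1.00657114],
       [ 0.        ,  0.        ,  0.        ,  1.        ]])}
```

View pics/scene0.png

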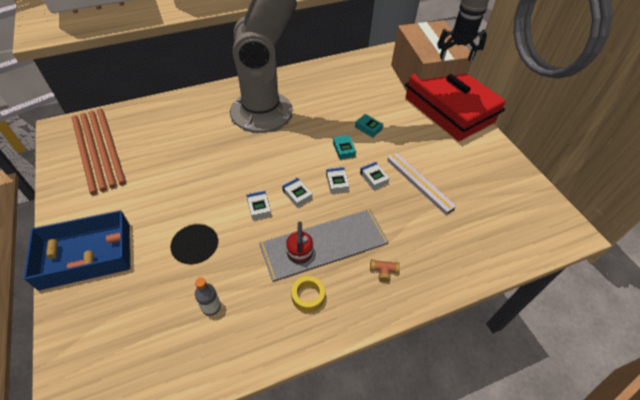

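View pics/side0.png

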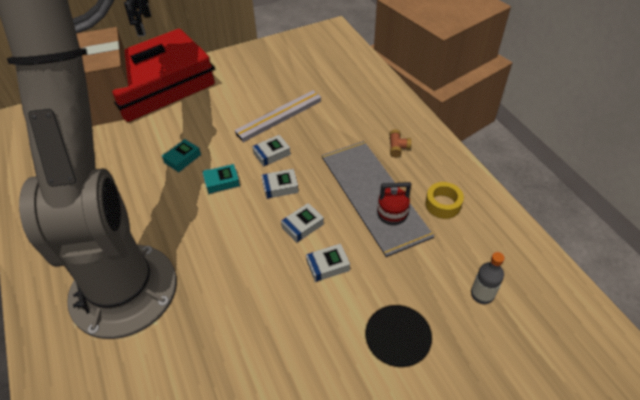

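The scene view shows the mat at (194,243), the canister at (300,247), four white boxes at (259,205), (297,191), (338,179) and (375,175), and the straightedge at (421,182). The two teal boxes are decoys. Next I measure positions from both views.

```bash
cat > h.py <<'E'
from bench import r
import cv2,numpy as np
from scipy.spatial.transform import Rotation as R
def ray(P,u,v,fish=False):
    x=(np.asarray(u,float)-P['cx'])/P['fx'];y=(np.asarray(v,float)-P['cy'])/P['fy']
    if fish:
        t=np.hypot(x,y)+1e-12;d=np.stack([np.sin(t)*x/t,np.sin(t)*y/t,np.cos(t)],-1)
    else: d=np.stack([x,y,np.ones_like(x)],-1)
    T=P['world_from_camera'];return T[:3,3],d@T[:3,:3].T
def toz(P,uv,z,fish=False):
    uv=np.atleast_2d(uv);o,d=ray(P,uv[:,0],uv[:,1],fish);return (o+d*((z-o[2])/d[:,2])[:,None])[:,:2]
def hsv(im):return cv2.cvtColor(im,cv2.COLOR_BGR2HSV)
def blobs(m,amin):
    m=m.astype(np.uint8);n,l,s,c=cv2.connectedComponentsWithStats(m)
    return [(s[i],c[i],l==i) for i in range(1,n) if s[i][4]>=amin]
def rect(P,mask,z,fish=False):
    "min-area rectangle of a mask cast on plane z, in mm: centre,size,angle deg of long side"
    v,u=np.nonzero(mask);p=toz(P,np.c_[u,v],z,fish)*1000
    (c,s,a)=cv2.minAreaRect(p.astype(np.float32))
    if s[0]<s[1]: s=s[::-1];a+=90
    return np.round(c,1),np.round(s,1),round((a+90)%180-90,1)
E
python3 - <<'E'
from h import *
for n in("scene","side"):
    P=r.camera_params(n);im=cv2.imread(f"pics/{n}0.png");H=hsv(im);h,s,v=[H[...,i].astype(int) for i in range(3)]
    print(n)
    def show(nm,m,z,a):
        for st,c,l in blobs(m,a):
            q=rect(P,l,z); 
            if 250<q[0][0]<1000 and abs(q[0][1])<600:print(' ',nm,st[4],c.round(),*q)
    show('white',(s<60)&(v>140),.03,60)
    show('mat',(v<30),.003,300)
    show('grey',(s<45)&(v>70)&(v<140),.012,800)
    show('red',((h<6)|(h>173))&(s>170)&(v>80),.077,100)
    show('yellow',(h>22)&(h<33)&(s>190)&(v>120),.04,150)
E
```

```text
scene
  white 254 [426. 181.] [537.2 386.8] [276.2  16.9] 11.8
  white 314 [419. 183.] [542.2 360. ] [275.5  15.6] 13.0
  white 216 [375. 174.] [462.5 249.4] [74.9 60.6] 5.5
  white 219 [338. 179.] [438.2 124.8] [72.4 59.9] -12.2
  white 233 [297. 191.] [439.1 -13.4] [70.6 61.6] 12.4
  white 261 [258. 204.] [ 444.3 -146.4] [72.3 62. ] -6.0
  mat 446 [515. 303.] [990.4 410.9] [238.4  32.8] -73.1
  grey 3542 [327. 244.] [637.4  -5.5] [336.  129.8] 89.3
  red 743 [444. 118.] [349.  573.4] [332.4 182.9] 42.9
  red 310 [298. 244.] [650.  -88.2] [67.4 66.3] -21.1
side
  white 251 [273. 111.] [525.  377.9] [274.7  11.5] 12.9
  white 266 [279. 116.] [533.  352.2] [275.   13.9] 12.5
  white 226 [273. 146.] [465.5 247.4] [66.9 59.2] 5.8
  white 270 [281. 179.] [439.5 122.5] [67. 59.] -12.4
  white 326 [304. 218.] [440.3 -14.6] [66.3 58.8] 13.9
  white 401 [330. 258.] [ 445.  -147.8] [66.7 60. ] -5.5
  mat 2931 [398. 336.] [ 493.7 -363.4] [129.6 129.6] 44.4
  grey 4056 [372. 195.] [632.8  -7.5] [333.  128.8] 89.0
  red 438 [395. 202.] [ 634.3 -103.3] [69.  57.4] 3.9
  yellow 348 [445. 197.] [ 769.5 -114.6] [85.2 79.5] 54.7
```

```bash
cat >> h.py <<'E'
def plan(x,y,z,yaw):
    "mm, deg (direction of tool y, mod 180) -> move in tool axes, cm and deg"
    o=r.get_obs();T=R.from_rotvec(o['orientation']).as_matrix();d=np.array([x,y,z])/1000-o['tcp_pos']
    c=np.degrees(np.arctan2(T[1,1],T[0,1]));t=-((yaw-c+90)%180-90)
    print('t',round(o['clock'],2),'tcp',(o['tcp_pos']*1000).round(1),'yaw',c.round(1),'tool z',T[:,2].round(3),'j7',o['joints'][6].round(2),'MOVE',(T.T@d*100).round(2),'twist',round(t,1))
def wrist(name):
    P=r.camera_params('wrist');im=r.grab_frame('wrist');cv2.imwrite(f'pics/{name}.png',im);np.save(f'pics/{name}.npy',P,allow_pickle=True);return P,im
E
python3 - <<'E'
from h import *
plan(640,-96,280,0)
P=r.camera_params('wrist');print(P)
print((r.tips_ahead))
P=r.camera_params('scene');print(toz(P,[(194,243),(385,268),(308,293),(207,310)],.003))
E
```

```text
t 0.1 tcp [260.7 622.1 244.4] yaw 67.3 tool z [-0.001 -0.002 -1.   ] j7 -0.08 MOVE [-62.74 -51.58  -3.47] twist 67.3
{'fx': 309.70691628693146, 'fy': 309.70691628693146, 'cx': 326.3209669092402, 'cy': 200.0477635383969, 'world_from_camera': array([[ 0.3861589 ,  0.88649047,  0.25498227,  0.1962548 ],
       [ 0.92243044, -0.37055982, -0.10866237,  0.64882571],
       [-0.00184197,  0.27716435, -0.96082076,  0.3748756 ],
       [ 0.        ,  0.        ,  0.        ,  1.        ]])}
0.014
[[ 0.4947564  -0.36118913]
 [ 0.77200907  0.12660309]
 [ 0.76402053 -0.10539813]
 [ 0.71243496 -0.37193406]]
```

>>> move_arm(rows=[-62.7, -51.6, -3.5, 67, -62.7, -51.6, -3.5, 67, -62.7, -51.6, -3.5, 67, -62.7, -51.6, -3.5, 67, -62.7, -51.6, -3.5, 67, -62.7, -51.6, -3.5, 67, -62.7, -51.6, -3.5, 67, -62.7, -51.6, -3.5, 67, -62.7, -51.6, -3.5, 67, -62.7, -51.6, -3.5, 67], fingers=1, newtons=60)

```text
clock: 1.35
tcp_pos: [0.5526, 0.0686, 0.2722]
orientation: [-2.216, -2.227, -0.0]
contact_force: [0.7, 1.6, -0.9]
grip_width: 0.0858
gripper_force: 0.0
```

```bash
python3 -c "
from h import *
plan(640,-96,280,0)"
```

```text
t 1.35 tcp [552.6  68.6 272.2] yaw 0.3 tool z [-0.  0. -1.] j7 -0.08 MOVE [-16.5    8.65  -0.79] twist 0.3
```

>>> move_arm(rows=[-16.5, 8.6, -0.8, 0, -16.5, 8.6, -0.8, 0, -16.5, 8.6, -0.8, 0, -16.5, 8.6, -0.8, 0, -16.5, 8.6, -0.8, 0, -16.5, 8.6, -0.8, 0])

```text
clock: 2.1
tcp_pos: [0.6386, -0.0923, 0.2798]
orientation: [-2.212, -2.228, -0.0]
contact_force: [-0.2, 0.4, -0.1]
grip_width: 0.0855
gripper_force: 0.0
```

```bash
python3 -c "
from h import *
wrist('w1');plan(640,-96,280,0)"
```

```text
t 2.15 tcp [638.7 -92.3 280. ] yaw 0.4 tool z [-0.     0.001 -1.   ] j7 0.27 MOVE [-0.37  0.12 -0.  ] twist 0.4
```

View pics/w1.png

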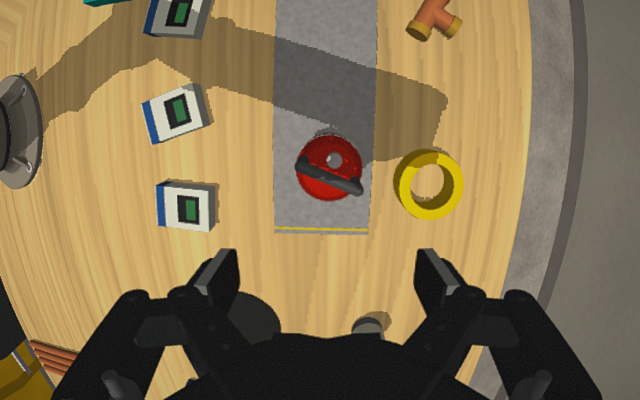

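The wrist view shows the handle bar from about (300,160) to (360,188), the board's yellow end line at row 230, and three white boxes at the left. I measure the bar.

```bash
python3 - <<'E'
from h import *
P=np.load('pics/w1.npy',allow_pickle=True).item();im=cv2.imread('pics/w1.png');H=hsv(im);h,s,v=[H[...,i].astype(int) for i in range(3)]
m=np.zeros(v.shape,bool);m[145:202,294:366]=True
d=m&(v<75)&(s<110)
for st,c,l in blobs(d,60): print('bar',st,c,*rect(P,l,.117,True))
red=((h<7)|(h>172))&(s>150)&m
for st,c,l in blobs(red|d,300): print('can',st,c,*rect(P,l,.077,True))
print('board corners',toz(P,[(275,233),(368,233),(275,20),(377,20)],.012,True).round(3))
bl=(h>100)&(h<125)&(s>120)&(v>60)
for st,c,l in blobs(((s<60)&(v>120))|bl,500): print('box',st,c,*rect(P,l,.03,True))
for st,c,l in blobs(bl,60): print('blue',st,c,*rect(P,l,.015,True))
E
```

```text
bar [295 155  68  41 781] [326.17669654 175.3290653 ] [642.5 -82.1] [70.8 17.2] -23.2
can [ 295  145   68   56 2764] [328.4410275  171.15448625] [641.6 -87.5] [74.1 61.7] 0.5
board corners [[ 0.568 -0.186]
 [ 0.698 -0.184]
 [ 0.572  0.103]
 [ 0.703  0.104]]
box [ 144    0   59   34 1034] [169.4729207   17.71276596] [429.9 121.6] [84.6 48.4] -11.5
box [ 275    0  102   68 5278] [331.1585828   26.58203865] [636.5  81.6] [123.7  89.6] -0.4
box [  500     0    74   300 11220] [543.76693405 149.3543672 ] [972.2 -58.5] [509.5  88.9] -89.9
box [ 141   83   62   62 1737] [169.54864709 114.82613702] [431.3 -14.9] [85.4 61.1] 14.0
box [ 273  106   99  123 5838] [308.98424118 180.66050017] [633.8 -91.5] [155.  124.1] 88.9
box [  0 137  37  52 666] [ 20.72672673 169.46246246] [ 55.  -77.3] [180.2  56.9] 19.0
box [ 155  185   54   47 1556] [180.27763496 207.45115681] [ 436.1 -145.6] [85.1 61.8] -6.3
box [469 347  33  53 955] [485.67853403 375.90471204] [ 961.5 -507.5] [198.   63.9] -57.4
blue [144   0  15  33 220] [150.33181818  15.94090909] [386.7 134.4] [49.9 12.4] 77.7
blue [142 101  18  43 302] [150.23178808 122.33112583] [389.3 -23.8] [62.1 12.6] -75.6
blue [156 185   9  41 267] [160.3670412  204.73033708] [ 393.4 -146. ] [63.1 12.4] 83.8
```

>>> move_arm(rows=[0.7, 0.3, 3, -66, 0.7, 0.3, 6, -66, 0.7, 0.3, 8, -66, 0.7, 0.3, 10, -66, 0.7, 0.3, 10, -66, 0.7, 0.3, 10, -66, 0.7, 0.3, 10, -66, 0.7, 0.3, 10, -66], fingers=1)

```text
clock: 3.15
tcp_pos: [0.6419, -0.0866, 0.1804]
orientation: [0.649, 3.074, 0.001]
contact_force: [0.3, -0.2, 0.2]
grip_width: 0.0854
gripper_force: 0.0
```

```bash
python3 - <<'E'
from h import *
P,im=wrist('w2');plan(642,-85,112,66.8)
H=hsv(im);h,s,v=[H[...,i].astype(int) for i in range(3)]
red=((h<7)|(h>172))&(s>150)
for st,c,l in blobs(red,300): print('red',st,c,*rect(P,l,.077,True))
E
```

```text
t 3.2 tcp [641.9 -86.8 180.4] yaw 66.2 tool z [ 0.  0. -1.] j7 1.31 MOVE [0.06 0.16 6.84] twist -0.6
red [ 284  152   91   88 4376] [327.11723035 194.00457038] [638.1 -82.9] [71.2 71. ] 63.4
```

View pics/w2.png

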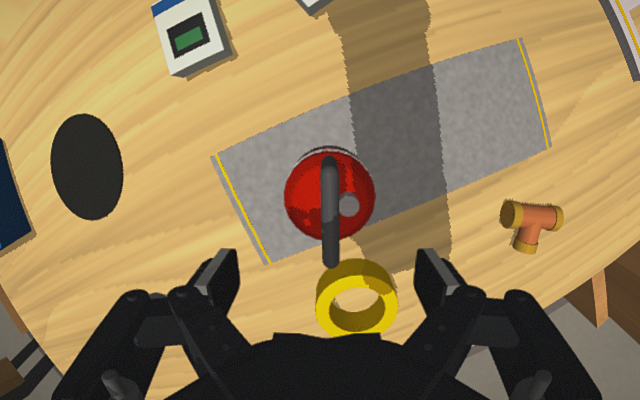

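The bar appears vertical in the image, from (328,160) to (332,265), so it lines up midway between the fingers. I go down and grip.

```bash
python3 - <<'E'
from h import *
P=np.load('pics/w2.npy',allow_pickle=True).item()
print(toz(P,[(328,163),(330,212),(332,262)],.119,True))
E
```

```text
[[ 0.60689261 -0.07046526]
 [ 0.63694333 -0.08226606]
 [ 0.67108307 -0.09566188]]
```

>>> move_arm(rows=[0.4, 0.25, 3, 0, 0.4, 0.25, 5, 0, 0.4, 0.25, 6.8, 0, 0.4, 0.25, 6.8, 0])

```text
clock: 3.7
tcp_pos: [0.6383, -0.0834, 0.1105]
orientation: [-0.646, -3.071, 0.001]
contact_force: [0.5, 1.0, 1.1]
grip_width: 0.0856
gripper_force: 0.0
```

>>> move_arm(rows=[0, 0, 0, 0, 0, 0, 0, 0, 0, 0, 0, 0, 0, 0, 0, 0, 0, 0, 0, 0, 0, 0, 0, 0], fingers=0, newtons=90)

```text
clock: 4.45
tcp_pos: [0.6397, -0.0833, 0.1127]
orientation: [0.646, 3.074, 0.001]
contact_force: [-0.0, 0.6, 4.4]
grip_width: 0.0092
gripper_force: 87.8
```

>>> move_arm(rows=[0, 0, -0.7, 0, 0, 0, -1.5, 0, 0, 0, -2.2, 0, 0, 0, -2.2, 0])

```text
clock: 4.95
tcp_pos: [0.6396, -0.0835, 0.1349]
orientation: [0.646, 3.073, 0.0]
contact_force: [-0.2, -0.3, -6.1]
grip_width: 0.0091
gripper_force: 87.8
```

```bash
python3 - <<'E'
from h import *
plan(494,-362,134,66.2)
E
```

```text
t 4.95 tcp [639.6 -83.5 134.9] yaw 66.3 tool z [ 0.001 -0.    -1.   ] j7 1.32 MOVE [  2.12 -31.35   0.07] twist 0.1
```

>>> move_arm(rows=[0.1, -1.3, 0, 0, 0.3, -4.3, 0, 0, 0.6, -8.3, 0, 0, 0.9, -12.5, 0, 0, 1.1, -16.5, 0, 0, 1.4, -20.5, 0, 0, 1.7, -24.5, 0, 0, 1.9, -28, 0, 0, 2.1, -30.3, 0, 0, 2.1, -31.3, 0, 0])

```text
clock: 6.2
tcp_pos: [0.4917, -0.3638, 0.134]
orientation: [-0.651, -3.072, 0.001]
contact_force: [0.2, -0.6, -6.0]
grip_width: 0.0092
gripper_force: 87.8
```

```bash
python3 - <<'E'
from h import *
plan(494,-362,104,66.2)
E
```

```text
t 6.2 tcp [ 491.7 -363.8  134. ] yaw 66.1 tool z [-0.001 -0.001 -1.   ] j7 1.84 MOVE [-0.14  0.26  3.  ] twist -0.1
```

>>> move_arm(rows=[0, 0.2, 1, 0, 0, 0.2, 2, 0, 0, 0.2, 2.6, 0, 0, 0.2, 3.05, 0, 0, 0.2, 3.05, 0, 0, 0.2, 3.05, 0])

```text
clock: 6.95
tcp_pos: [0.4953, -0.3595, 0.1038]
orientation: [0.645, 3.074, 0.0]
contact_force: [0.8, 0.2, -4.2]
grip_width: 0.0089
gripper_force: 88.1
```

>>> move_arm(rows=[0, 0, 0, 0, 0, 0, 0, 0, 0, 0, 0, 0, 0, 0, 0, 0], fingers=0.6)

```text
clock: 7.45
tcp_pos: [0.495, -0.3598, 0.1039]
orientation: [0.646, 3.074, -0.0]
contact_force: [-0.1, -0.7, 0.1]
grip_width: 0.0513
gripper_force: 0.0
```

>>> move_arm(rows=[0, 0, -4, 0, 0, 0, -9, 0, 0, 0, -15, 0, 0, 0, -18, 0, 0, 0, -18, 0], fingers=1)

```text
clock: 8.07
tcp_pos: [0.496, -0.3607, 0.2868]
orientation: [0.645, 3.069, -0.002]
contact_force: [-0.0, -0.4, -0.3]
grip_width: 0.0851
gripper_force: 0.0
```

```bash
python3 - <<'E'
from h import *
P,im=wrist('w3')
H=hsv(im);h,s,v=[H[...,i].astype(int) for i in range(3)]
red=((h<7)|(h>172))&(s>150)
for st,c,l in blobs(red,300): print('red',st,c,*rect(P,l,.068,True))
P=r.camera_params('side');im=r.grab_frame('side')
cv2.imwrite('pics/s3.png',cv2.resize(im[200:,240:],None,fx=2,fy=2))
# box1 far-end grip target; measured centre (436,-146), x dir -6.3
for c,a in (((436,-146),-6.0),((430.5,-15),13.3),((430,122),-12)):
    a=np.radians(a);e=np.array(c)+np.array([np.cos(a),np.sin(a)])*34;print(e.round(1))
    plan(*e,150,np.degrees(a)+90)
E
```

```text
red [ 296  141   64   62 2240] [326.32455357 170.97723214] [ 495.3 -359.5] [72.7 71.7] 66.3
[ 469.8 -149.6]
t 8.18 tcp [ 494.6 -359.4  283.2] yaw 66.3 tool z [-0.  0. -1.] j7 1.79 MOVE [10.71 18.21 13.33] twist -17.7
[463.6  -7.2]
t 8.18 tcp [ 494.6 -359.4  283.2] yaw 66.3 tool z [-0.  0. -1.] j7 1.79 MOVE [17.01 30.99 13.34] twist -37.0
[463.3 114.9]
t 8.18 tcp [ 494.6 -359.4  283.2] yaw 66.3 tool z [-0.  0. -1.] j7 1.79 MOVE [21.95 42.16 13.34] twist -11.7
```

View pics/s3.png

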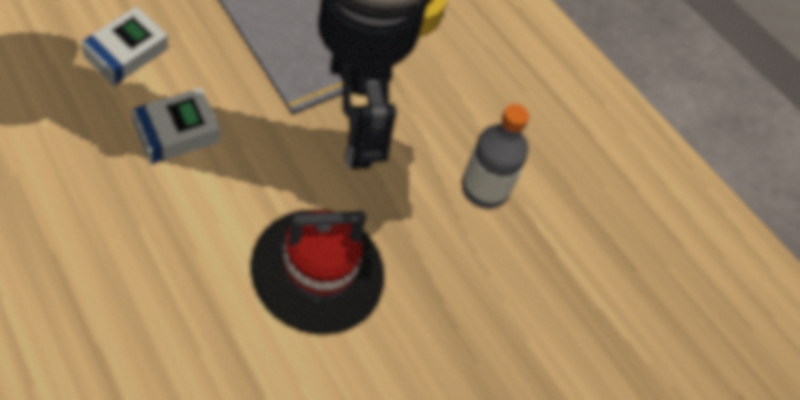

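The canister stands upright on the mat, within 3 mm of its centre. Next is the box nearest it.

>>> move_arm(rows=[10.4, 18.3, 8, -18, 10.4, 18.3, 16, -18, 10.4, 18.3, 16, -18, 10.4, 18.3, 16, -18, 10.4, 18.3, 16, -18, 10.4, 18.3, 16, -18, 10.4, 18.3, 16, -18], newtons=20)

```text
clock: 9.05
tcp_pos: [0.474, -0.1521, 0.1245]
orientation: [0.16, 3.136, -0.002]
contact_force: [0.0, -0.3, -0.2]
grip_width: 0.0853
gripper_force: 0.0
```

```bash
cat >> h.py <<'E'
def boxes(name='wb'):
    P,im=wrist(name);H=hsv(im);h,s,v=[H[...,i].astype(int) for i in range(3)]
    bl=(h>100)&(h<125)&(s>120)&(v>60)
    wh=(s<60)&(v>120)
    for st,c,l in blobs(wh|bl,500):
        if st[2]<250: print('box',st[:4],*rect(P,l,.03,True))
E
python3 - <<'E'
from h import *
boxes('w4');plan(472.8,-149.9,16,84)
E
```

```text
box [448  79  82 120] [431.6 -14.3] [85.  60.8] 14.6
box [572  87  53  95] [428.3 115.5] [88.3 85.2] 77.7
box [289  99  86 114] [ 436.8 -145. ] [85.2 61.4] -5.5
box [467 253 131  85] [619.8  55.2] [178.3 120.2] 88.8
box [315 298 111  47] [ 592.8 -128.7] [104.9  45.4] 68.8
t 9.1 tcp [ 474.2 -152.2  124.7] yaw 84.1 tool z [ 0.002 -0.001 -1.   ] j7 1.73 MOVE [ 0.18  0.22 10.87] twist 0.1
```

View pics/w4.png

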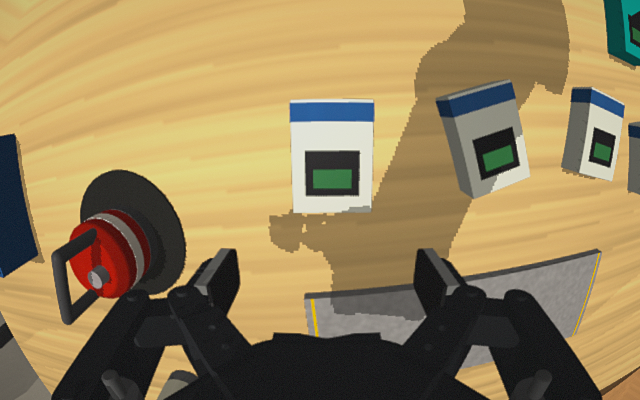

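Box 1 is centred between the fingers with its far end at about row 210. I descend, grip its far end lightly and lift, to see whether it swings.

>>> move_arm(rows=[0.1, 0.35, 4, 0, 0.1, 0.35, 8, 0, 0.1, 0.35, 10, 0, 0.1, 0.35, 10.8, 0, 0.1, 0.35, 10.8, 0])

```text
clock: 9.72
tcp_pos: [0.4732, -0.1475, 0.0161]
orientation: [0.159, 3.137, -0.001]
contact_force: [0.2, 0.2, -0.3]
grip_width: 0.0855
gripper_force: 0.0
```

>>> move_arm(rows=[0, 0, 0, 0, 0, 0, 0, 0, 0, 0, 0, 0, 0, 0, 0, 0, 0, 0, 0, 0], fingers=0, newtons=20)

```text
clock: 10.35
tcp_pos: [0.4735, -0.1471, 0.0168]
orientation: [0.157, 3.136, -0.001]
contact_force: [-1.3, -0.8, 6.9]
grip_width: 0.0593
gripper_force: 21.3
```

>>> move_arm(rows=[0, 0, -2, 0, 0, 0, -6, 0, 0, 0, -10, 0, 0, 0, -12, 0, 0, 0, -12, 0, 0, 0, -12, 0])

```text
clock: 11.1
tcp_pos: [0.472, -0.1465, 0.1349]
orientation: [-0.157, -3.136, -0.0]
contact_force: [-0.9, 0.0, -2.6]
grip_width: 0.0595
gripper_force: 23.0
```

```bash
python3 - <<'E'
from h import *
wrist('w5');im=r.grab_frame('side');P=r.camera_params('side');o=r.get_obs()
p=np.linalg.inv(P['world_from_camera'])@np.r_[o['tcp_pos'],1];u=int(P['fx']*p[0]/p[2]+P['cx']);v=int(P['fy']*p[1]/p[2]+P['cy']);print(u,v)
a=cv2.imread('pics/w5.png')[100:,150:500]
b=cv2.resize(im[max(v-70,0):v+80,u-90:u+90],(360,300));cv2.imwrite('pics/c5.png',np.hstack([a,b]))
E
```

```text
341 224
```

View pics/c5.png

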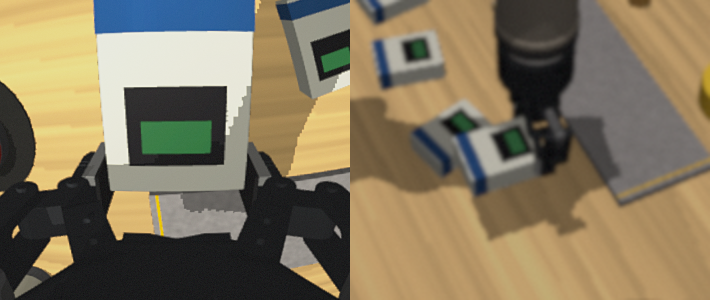

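The box stays rigid in the grip at 20 N. I lower it so it would hang just clear of the bench, then weaken the grip with a partial opening command so it can swing.

>>> move_arm(rows=[0, 0, 3, 0, 0, 0, 4.7, 0, 0, 0, 4.7, 0], fingers=0.6)

```text
clock: 11.58
tcp_pos: [0.471, -0.1464, 0.0868]
orientation: [-0.157, -3.133, -0.001]
contact_force: [-0.2, 0.1, -1.5]
grip_width: 0.0595
gripper_force: 23.0
```

>>> move_arm(rows=[0, 0, 0, 0, 0, 0, 0, 0], fingers=0.66)

```text
clock: 11.82
tcp_pos: [0.4731, -0.1468, 0.0893]
orientation: [0.157, 3.137, -0.0]
contact_force: [-0.3, -0.1, -1.5]
grip_width: 0.0597
gripper_force: 23.0
```

>>> move_arm(rows=[0, 0, 0, 0, 0, 0, 0, 0], fingers=0.68)

```text
clock: 12.08
tcp_pos: [0.4729, -0.1467, 0.089]
orientation: [0.157, 3.137, -0.0]
contact_force: [1.2, 0.4, -1.5]
grip_width: 0.0595
gripper_force: 23.0
```

>>> move_arm(rows=[0, 0, 0, 0], fingers=0.69)

```text
clock: 12.2
tcp_pos: [0.4728, -0.1467, 0.0889]
orientation: [0.157, 3.137, 0.0]
contact_force: [0.2, -0.1, -1.7]
grip_width: 0.0596
gripper_force: 23.0
```

>>> move_arm(rows=[0, 0, 0, 0], fingers=0.694)

```text
clock: 12.32
tcp_pos: [0.4727, -0.1467, 0.0887]
orientation: [0.157, 3.138, 0.0]
contact_force: [0.1, 0.0, -2.3]
grip_width: 0.0592
gripper_force: 23.0
```

>>> move_arm(rows=[0, 0, 0, 0], fingers=0.697)

```text
clock: 12.45
tcp_pos: [0.4727, -0.1467, 0.0887]
orientation: [-0.157, -3.138, -0.0]
contact_force: [-0.3, -0.7, -1.7]
grip_width: 0.0598
gripper_force: 22.3
```

>>> move_arm(rows=[0, 0, 0, 0], fingers=0.7)

```text
clock: 12.58
tcp_pos: [0.4726, -0.1467, 0.0887]
orientation: [-0.157, -3.138, -0.0]
contact_force: [0.2, -1.0, -1.9]
grip_width: 0.0596
gripper_force: 12.1
```

>>> move_arm(rows=[0, 0, 0, 0], fingers=0.702)

```text
clock: 12.7
tcp_pos: [0.4726, -0.1467, 0.0887]
orientation: [-0.157, -3.137, -0.0]
contact_force: [-1.4, 0.2, -0.9]
grip_width: 0.06
gripper_force: 1.8
```

>>> move_arm(rows=[0, 0, 0, 0, 0, 0, 0, 0], fingers=0.6)

```text
clock: 12.95
tcp_pos: [0.4727, -0.1467, 0.0887]
orientation: [-0.157, -3.138, -0.0]
contact_force: [0.4, -0.5, -1.2]
grip_width: 0.0595
gripper_force: 24.7
```

```bash
cat >> h.py <<'E'
def look(name):
    wrist(name);im=r.grab_frame('side');P=r.camera_params('side');o=r.get_obs()
    p=np.linalg.inv(P['world_from_camera'])@np.r_[o['tcp_pos'],1];u=int(P['fx']*p[0]/p[2]+P['cx']);v=int(P['fy']*p[1]/p[2]+P['cy'])
    a=cv2.imread(f'pics/{name}.png')[100:,150:500];v=max(v,70)
    b=cv2.resize(im[v-70:v+80,u-90:u+90],(360,300));cv2.imwrite(f'pics/{name}c.png',np.hstack([a,b]))
def blue():
    "area, centroid and box of the blue bands in the wrist view"
    P=r.camera_params('wrist');H=hsv(r.grab_frame('wrist'));h,s,v=[H[...,i].astype(int) for i in range(3)]
    for n,m in(('blue',(h>100)&(h<125)&(s>120)&(v>60)),('screen',(h>50)&(h<85)&(s>100)&(v>50))):
        for st,c,l in blobs(m,60): print(n,st,c.round())
E
python3 -c "
from h import *
look('w6');blue()"
```

```text
blue [ 448   82   88   39 1548] [494. 102.]
blue [592  91  48  28 646] [616. 102.]
blue [ 265  109  123   25 2815] [326. 121.]
screen [616 150  17  21 251] [624. 160.]
screen [499 153  35  31 654] [516. 168.]
screen [ 294  204   65   33 2055] [326. 220.]
```

View pics/w6c.png

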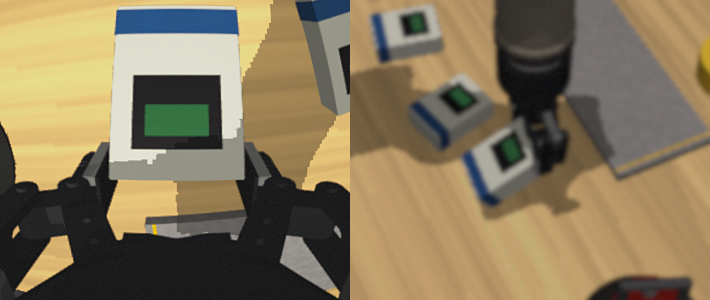

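The grip force falls in proportion to the finger command, and the box has already swung down about 30° in the controlled slack. I continue the same way.

>>> move_arm(rows=[0, 0, 0, 0, 0, 0, 0, 0], fingers=0.702)

```text
clock: 13.35
tcp_pos: [0.4726, -0.1467, 0.0887]
orientation: [-0.157, -3.138, -0.0]
contact_force: [0.3, 0.0, 0.6]
grip_width: 0.0604
gripper_force: 1.4
```

>>> move_arm(rows=[0, 0, 0, 0, 0, 0, 0, 0], fingers=0.6)

```text
clock: 13.6
tcp_pos: [0.4729, -0.1467, 0.0889]
orientation: [0.157, 3.137, -0.0]
contact_force: [-0.1, 0.2, 1.3]
grip_width: 0.0594
gripper_force: 21.7
```

```bash
python3 -c "
from h import *
blue()"
```

```text
blue [ 462   82   74   39 1407] [498. 101.]
blue [592  91  48  28 617] [617. 102.]
blue [281 169  92   8 716] [327. 173.]
screen [616 150  17  21 252] [624. 160.]
screen [499 153  34  31 654] [516. 168.]
screen [299 206  55  17 870] [326. 215.]
```

>>> move_arm(rows=[0, 0, -2, 0, 0, 0, -4, 0, 0, 0, -5, 0, 0, 0, -5, 0, 0, 0, -5, 0])

```text
clock: 14.28
tcp_pos: [0.4722, -0.1465, 0.138]
orientation: [-0.157, -3.136, -0.0]
contact_force: [0.5, -0.1, -2.6]
grip_width: 0.0593
gripper_force: 23.2
```

```bash
python3 -c "
from h import *
blue();look('w7')"
```

```text
blue [ 431   87   70   33 1011] [467. 103.]
blue [560  92  52  27 599] [586. 103.]
blue [620 128  20  12 122] [631. 133.]
blue [281 169  92   9 714] [326. 173.]
blue [  0 246   9  27 133] [  3. 262.]
screen [621  30  14  19 148] [627.  39.]
screen [581 143  18  19 238] [589. 152.]
screen [469 146  31  26 499] [484. 158.]
screen [299 206  56  17 873] [326. 214.]
```

View pics/w7c.png

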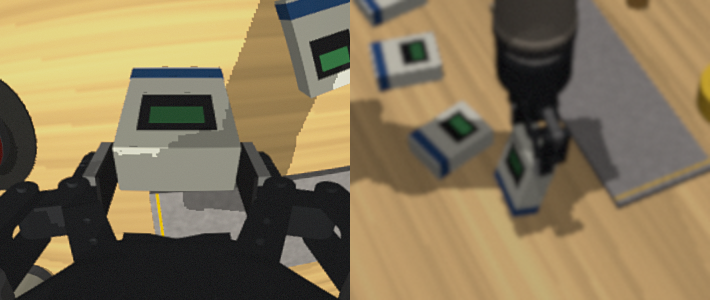

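The box now hangs at roughly 60–65°. One more slack, and then I estimate the tilt numerically from the rays to the screen and the band.

>>> move_arm(rows=[0, 0, 0, 0, 0, 0, 0, 0], fingers=0.702)

```text
clock: 14.68
tcp_pos: [0.4727, -0.1467, 0.1387]
orientation: [0.157, 3.138, -0.0]
contact_force: [-0.4, 0.1, 1.5]
grip_width: 0.0602
gripper_force: 0.0
```

>>> move_arm(rows=[0, 0, 0, 0, 0, 0, 0, 0], fingers=0.6)

```text
clock: 14.92
tcp_pos: [0.4728, -0.1467, 0.1389]
orientation: [0.157, 3.137, -0.0]
contact_force: [-0.8, 0.1, 0.1]
grip_width: 0.0512
gripper_force: 0.0
```

```bash
cat >> h.py <<'E'
from scipy.optimize import least_squares
def cols(im):
    H=hsv(im);h,s,v=[H[...,i].astype(int) for i in range(3)]
    return (h>100)&(h<125)&(s>120)&(v>60),(h>50)&(h<85)&(s>100)&(v>50)
def near(m,u0=326):
    b=[x for x in blobs(m,60) if abs(x[1][0]-u0)<25];return max(b,key=lambda x:x[0][4])
# screen rows along box x, measured from the flat view w4 (box centre, yaw known)
def S():
    P=np.load('pics/w4.npy',allow_pickle=True).item();b,g=cols(cv2.imread('pics/w4.png'));e=np.array([np.cos(np.radians(-5.5)),np.sin(np.radians(-5.5))])
    out=[]
    for m in(b,g):
        st,c,l=near(m,332);q=(toz(P,[(c[0],st[1]),(c[0],st[1]+st[3])],.03,True)*1000-[436.8,-145])@e
        out+=list(q)
    return np.array(out)   # blue outer, blue inner, screen inner, screen outer; mm from centre toward far end
def tilt():
    s=S();P=r.camera_params('wrist');o=r.get_obs();b,g=cols(r.grab_frame('wrist'));bb=near(b);gg=near(g)
    u=np.array([bb[1][0]]*2+[gg[1][0]]*2);v=np.array([bb[0][1],bb[0][1]+bb[0][3],gg[0][1],gg[0][1]+gg[0][3]])
    T=R.from_rotvec(o['orientation']).as_matrix();c,d=ray(P,u,v,True);c=T.T@(c-o['tcp_pos'])*1000;d=d@T
    # tool frame plane: x toward the camera side, z down.  centre (X,Z), box axis to far end (-cos t,-sin t), face normal (sin t,-cos t)
    def f(p):
        X,Z,t=p;q=np.c_[X-s*np.cos(t)+15*np.sin(t),Z-s*np.sin(t)-15*np.cos(t)]
        return np.arctan2(q[:,0]-c[0],q[:,1]-c[2])-np.arctan2(d[:,0],d[:,2])
    # hinge known: a box point stays on the pads, so hold the far-end distance to the grasp point near 37 mm
    w=lambda p:np.r_[f(p)*1000,[( np.hypot(p[0],p[1]+5)-37)*.3]]
    k=least_squares(w,[10,30,1.2]);print('tilt deg',np.degrees(k.x[2]).round(1),'centre x,z in tool mm',k.x[:2].round(1),'res',k.fun.round(1),'force',o['contact_force'].round(1))
E
python3 -c "
from h import *
print(S().round(1));blue();tilt()"
```

```text
[-39.3 -26.3   9.   24.2]
blue [436  86  65  33 991] [468. 101.]
blue [560  91  52  27 566] [587. 102.]
blue [634 128   6  11  60] [637. 133.]
blue [292 176  70   3 157] [327. 177.]
blue [  0 244  10  29 128] [  3. 261.]
screen [621  29  13  19 148] [627.  38.]
screen [580 142  19  19 240] [589. 151.]
screen [469 145  31  26 500] [484. 157.]
screen [306 192  42   8 280] [327. 195.]
tilt deg 89.6 centre x,z in tool mm [13.1 29.4] res [ 0.6 -0.8  0.2 -0.  -0.1] force [-0.3  0.7  0.5]
```

```bash
python3 -c "
from h import *
look('w8')"
```

```text
(no output)
```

View pics/w8c.png

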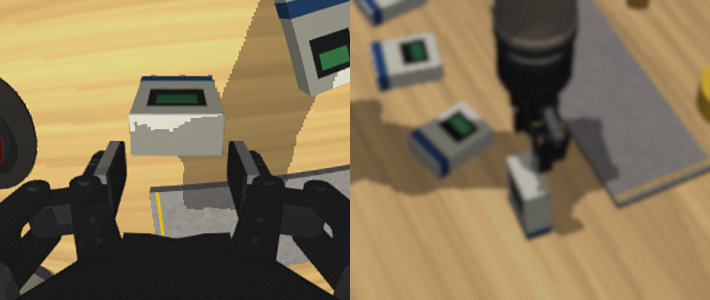

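It dropped about 40 mm but stands upright on the bench on its banded end. I locate its top and regrip it.

```bash
python3 -c "
from h import *
P=np.load('pics/w8.npy',allow_pickle=True).item()
q=toz(P,[(281,213),(372,213),(281,254),(372,254)],.085,True);print(q.round(3),q.mean(0))
plan(*q.mean(0)*1000,73,84)"
```

```text
[[ 0.462 -0.175]
 [ 0.467 -0.118]
 [ 0.49  -0.179]
 [ 0.496 -0.119]] [ 0.47885459 -0.1477873 ]
t 15.12 tcp [ 472.7 -146.7  138.8] yaw 84.3 tool z [ 0.  0. -1.] j7 1.72 MOVE [-0.62 -0.05  6.58] twist 0.3
```

>>> move_arm(rows=[-0.6, 0, 0, 0, -0.6, 0, 0, 0, -0.6, 0, 0, 0, -0.6, 0, 4, 0, -0.6, 0, 7.4, 0, -0.6, 0, 7.4, 0, -0.6, 0, 7.4, 0], fingers=1)

```text
clock: 16.0
tcp_pos: [0.4792, -0.1475, 0.0656]
orientation: [0.157, 3.137, -0.0]
contact_force: [-0.3, 0.3, -0.2]
grip_width: 0.0851
gripper_force: 0.0
```

>>> move_arm(rows=[0, 0, 0, 0, 0, 0, 0, 0, 0, 0, 0, 0, 0, 0, 0, 0], fingers=0, newtons=50)

```text
clock: 16.5
tcp_pos: [0.4799, -0.1475, 0.0662]
orientation: [0.157, 3.135, -0.0]
contact_force: [0.0, 0.3, 5.3]
grip_width: 0.0595
gripper_force: 53.8
```

>>> move_arm(rows=[0, 0, -1, 0, 0, 0, -2.5, 0, 0, 0, -4, 0, 0, 0, -4, 0])

```text
clock: 17.0
tcp_pos: [0.4797, -0.1475, 0.1064]
orientation: [0.157, 3.134, -0.0]
contact_force: [0.5, -0.6, -2.3]
grip_width: 0.0592
gripper_force: 54.4
```

```bash
python3 -c "
from h import *
c=np.array([635.5,-6.]);a=np.radians(-0.9);ex=np.array([np.cos(a),np.sin(a)]);ey=np.array([-np.sin(a),np.cos(a)])
plan(*(c+ex*20-ey*145),105,89)"
```

```text
t 17.0 tcp [ 479.7 -147.5  106.4] yaw 84.3 tool z [ 0.003 -0.    -1.   ] j7 1.73 MOVE [-17.3    1.36   0.19] twist -4.7
```

>>> move_arm(rows=[-3, 0.3, 0, -5, -8, 0.6, 0, -5, -13, 1, 0, -5, -16.5, 1.3, 0, -5, -17.3, 1.35, 0, -5, -17.3, 1.35, 1.5, -5, -17.3, 1.35, 2.5, -5, -17.3, 1.35, 2.8, -5, -17.3, 1.35, 2.8, -5])

```text
clock: 18.12
tcp_pos: [0.6504, -0.1512, 0.0779]
orientation: [-0.021, -3.139, -0.001]
contact_force: [-5.4, 2.3, 14.3]
grip_width: 0.0593
gripper_force: 56.9
```

```bash
python3 -c "
from h import *
plan(653,-151,78,89)"
```

```text
t 18.12 tcp [ 650.4 -151.2   77.9] yaw 89.2 tool z [-0.002  0.001 -1.   ] j7 1.78 MOVE [-0.26  0.03 -0.01] twist 0.2
```

Contact is made on the board. I release gently, back off straight up, and head for the second box.

>>> move_arm(rows=[0, 0, -0.1, 0, 0, 0, -0.1, 0, 0, 0, -0.1, 0], fingers=0.82)

```text
clock: 18.5
tcp_pos: [0.6517, -0.1512, 0.0773]
orientation: [-0.02, -3.141, -0.0]
contact_force: [0.6, -0.4, -0.1]
grip_width: 0.0697
gripper_force: 0.0
```

>>> move_arm(rows=[0, 0, -2, 0, 0, 0, -6, 0, 0, 0, -10, 0, 0, 0, -12, 0, 0, 0, -12, 0])

```text
clock: 19.12
tcp_pos: [0.653, -0.1514, 0.1996]
orientation: [0.02, 3.138, -0.001]
contact_force: [-0.0, -0.2, 0.0]
grip_width: 0.07
gripper_force: 0.0
```

```bash
python3 -c "
from h import *
P,im=wrist('w9');H=hsv(im);h,s,v=[H[...,i].astype(int) for i in range(3)]
for st,c,l in blobs((s<60)&(v>140),200):
  if abs(c[0]-326)<60: print(st,*rect(P,l,.097,True))
a=np.radians(13.9);e=np.array([431.4,-14.5])+37*np.array([np.cos(a),np.sin(a)]);print(e)
plan(*e,125,103.9)"
```

```text
[294  98   7  63 301] [ 595.  -173.3] [47.1  4. ] -0.3
[ 288   98  103  111 7456] [ 613.5 -145.1] [99.8 63.5] -13.6
[467.31650982  -5.61156243]
t 19.18 tcp [ 652.  -151.1  197.7] yaw 89.3 tool z [ 0.  0. -1.] j7 1.76 MOVE [18.66 14.31  7.26] twist -14.6
```

>>> move_arm(rows=[18.7, 14.3, 2, -14.5, 18.7, 14.3, 7.2, -14.5, 18.7, 14.3, 7.2, -14.5, 18.7, 14.3, 7.2, -14.5, 18.7, 14.3, 7.2, -14.5, 18.7, 14.3, 7.2, -14.5, 18.7, 14.3, 7.2, -14.5], fingers=1, newtons=20)

```text
clock: 20.05
tcp_pos: [0.4681, -0.0065, 0.1257]
orientation: [-0.374, 3.119, -0.0]
contact_force: [1.2, 0.6, 0.5]
grip_width: 0.0855
gripper_force: 0.0
```

```bash
python3 -c "
from h import *
boxes('w10')
a=np.radians(13.9);e=np.array([431.4,-14.5])+37*np.array([np.cos(a),np.sin(a)]);print(e)
plan(*e,17,103.9)"
```

```text
box [286 100  84 113] [431.6 -15. ] [84.9 60.3] 14.2
box [441 140  96 116] [429.7 121.5] [85.  74.5] -12.2
box [538 209  60  78] [456.4 250.3] [85.3 61.6] 5.7
box [571 214  63 145] [504.6 358.7] [220.7  39. ] 13.1
box [141 255  53  43] [ 579.7 -136.5] [56.2 46.5] 89.1
box [228 287 150  57] [571.8  -7.5] [136.6  66.3] -67.8
[467.31650982  -5.61156243]
t 20.1 tcp [468.1  -6.5 125.8] yaw 103.7 tool z [ 0.001 -0.    -1.   ] j7 1.7 MOVE [ 0.06  0.11 10.88] twist -0.2
```

>>> move_arm(rows=[0.1, 0.1, 4, 0, 0.1, 0.1, 8, 0, 0.1, 0.1, 10, 0, 0.1, 0.1, 10.8, 0, 0.1, 0.1, 10.8, 0])

```text
clock: 20.72
tcp_pos: [0.4662, -0.0054, 0.0177]
orientation: [0.375, -3.119, 0.0]
contact_force: [0.1, -0.1, 0.4]
grip_width: 0.0854
gripper_force: 0.0
```

>>> move_arm(rows=[0, 0, 0, 0, 0, 0, 0, 0, 0, 0, 0, 0, 0, 0, 0, 0, 0, 0, 0, 0], fingers=0.6, newtons=20)

```text
clock: 21.35
tcp_pos: [0.4666, -0.0051, 0.0187]
orientation: [-0.376, 3.117, -0.0]
contact_force: [-0.6, -1.1, 8.0]
grip_width: 0.0596
gripper_force: 21.7
```

>>> move_arm(rows=[0, 0, -2, 0, 0, 0, -6, 0, 0, 0, -8.5, 0, 0, 0, -8.5, 0, 0, 0, -8.5, 0])

```text
clock: 21.98
tcp_pos: [0.4651, -0.005, 0.1021]
orientation: [0.377, -3.118, -0.0]
contact_force: [0.2, 0.1, -2.0]
grip_width: 0.0598
gripper_force: 23.1
```

>>> move_arm(rows=[0, 0, 0, 0], fingers=0.7)

```text
clock: 22.1
tcp_pos: [0.4649, -0.0051, 0.1016]
orientation: [0.376, -3.117, -0.0]
contact_force: [0.9, -0.1, -2.1]
grip_width: 0.0595
gripper_force: 10.6
```

>>> move_arm(rows=[0, 0, 0, 0], fingers=0.701)

```text
clock: 22.22
tcp_pos: [0.4652, -0.0051, 0.1019]
orientation: [0.376, -3.117, -0.0]
contact_force: [-0.6, -1.0, -1.8]
grip_width: 0.0596
gripper_force: 5.5
```

```bash
python3 -c "
from h import *
tilt()"
```

```text
tilt deg -1.9 centre x,z in tool mm [37.1  5.9] res [-0.5  0.9 -0.9  0.5  0.5] force [-0.6 -1.  -1.8]
```

>>> move_arm(rows=[0, 0, 0, 0, 0, 0, 0, 0], fingers=0.7015)

```text
clock: 22.52
tcp_pos: [0.4659, -0.005, 0.1026]
orientation: [-0.376, 3.119, 0.0]
contact_force: [-0.1, 0.6, -2.0]
grip_width: 0.0598
gripper_force: 2.6
```

```bash
python3 -c "
from h import *
tilt()"
```

```text
Traceback (most recent call last):
  File "h.py", line 60, in tilt
    s=S();P=r.camera_params('wrist');o=r.get_obs();b,g=cols(r.grab_frame('wrist'));bb=near(b);gg=near(g)
                                                                                      ~~~~^^^
  File "h.py", line 50, in near
    b=[x for x in blobs(m,60) if abs(x[1][0]-u0)<25];return max(b,key=lambda x:x[0][4])
                                                            ~~~^^^^^^^^^^^^^^^^^^^^^^^^
ValueError: max() iterable argument is empty
```

```bash
python3 -c "
from h import *
blue();look('w11')"
```

```text
blue [ 479  146   71   52 1176] [516. 170.]
blue [284 213  75   3 107] [318. 215.]
blue [572 223  38  17 444] [590. 231.]
screen [594  96  20  29 294] [604. 110.]
screen [478 215  33  29 527] [494. 229.]
screen [300 230  54   9 367] [326. 235.]
screen [565 271  22  13 223] [576. 277.]
```

View pics/w11c.png

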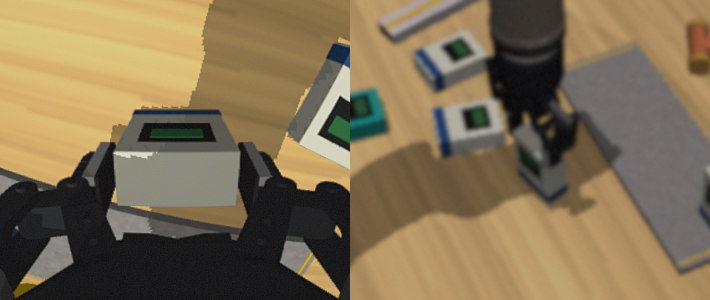

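With command 0.7015 the box swung to nearly vertical while still held. I firm up the grip and read the tilt.

>>> move_arm(rows=[0, 0, -2, 0, 0, 0, -2, 0, 0, 0, -2, 0], fingers=0.5, newtons=50)

```text
clock: 23.1
tcp_pos: [0.4656, -0.005, 0.1224]
orientation: [0.376, -3.119, -0.0]
contact_force: [-0.5, 0.1, -2.5]
grip_width: 0.0584
gripper_force: 56.7
```

```bash
sed -i 's/blobs(m,60) if/blobs(m,25) if/' h.py; cat >> h.py <<'E'
def slot(k,z=125):
    c=np.array([635.7,-5.5]);a=np.radians(-0.9);ex=np.array([np.cos(a),np.sin(a)]);ey=np.array([-np.sin(a),np.cos(a)])
    plan(*(c+ex*20+ey*k),z,89.1)
E
python3 -c "
from h import *
tilt();slot(-48)"
```

```text
tilt deg 94.5 centre x,z in tool mm [-5.8 30.9] res [ 2.3 -2.9  0.4  0.1 -0.2] force [-0.5  0.1 -2.5]
t 23.15 tcp [465.4  -5.1 122.2] yaw 103.8 tool z [-0.001 -0.    -1.   ] j7 1.7 MOVE [-17.25  -9.25  -0.3 ] twist 14.7
```

>>> move_arm(rows=[-4, -2, -0.3, 8, -9, -5, -0.3, 14.5, -14, -7.5, -0.3, 14.5, -17, -9, -0.3, 14.5, -17.2, -9.2, 0, 14.5, -17.2, -9.2, 2, 14.5, -17.2, -9.2, 3.2, 14.5, -17.2, -9.2, 3.2, 14.5])

```text
clock: 24.15
tcp_pos: [0.6586, -0.0533, 0.0951]
orientation: [0.021, 3.131, 0.001]
contact_force: [0.5, -0.1, 23.0]
grip_width: 0.0586
gripper_force: 66.7
```

>>> move_arm(rows=[0, 0, 0.2, 0, 0, 0, 0.4, 0, 0, 0, 0.5, 0, 0, 0, 0.5, 0])

```text
clock: 24.65
tcp_pos: [0.6592, -0.0534, 0.0949]
orientation: [0.021, 3.129, 0.001]
contact_force: [-11.8, 1.9, 55.8]
grip_width: 0.0581
gripper_force: 70.3
```

>>> move_arm(rows=[0, 0, -0.5, 0, 0, 0, -0.9, 0, 0, 0, -0.9, 0])

```text
clock: 25.02
tcp_pos: [0.6541, -0.053, 0.0951]
orientation: [-0.02, -3.141, -0.001]
contact_force: [-1.7, 0.6, 11.7]
grip_width: 0.0583
gripper_force: 65.4
```

```bash
python3 -c "
from h import *
tilt();plan(656,-53,95,89.1);blue()"
```

```text
tilt deg 91.2 centre x,z in tool mm [-3.1 30.3] res [ 1.  -0.3 -2.5  1.8 -0.5] force [-1.7  0.6 11.7]
t 25.07 tcp [654.1 -53.   95.1] yaw 89.3 tool z [-0.  0. -1.] j7 1.61 MOVE [-0.19  0.    0.01] twist 0.2
blue [153 180  78   9 199] [193. 181.]
blue [283 202  88   5 430] [327. 204.]
screen [632  19   8  18 110] [636.  28.]
screen [131 196  50   8 314] [155. 199.]
screen [300 225  54  12 605] [326. 230.]
```

>>> move_arm(rows=[0, 0, -0.2, 0, 0, 0, -0.2, 0, 0, 0, -0.2, 0], fingers=0.82)

```text
clock: 25.5
tcp_pos: [0.654, -0.0533, 0.0959]
orientation: [-0.02, -3.14, -0.0]
contact_force: [0.2, -1.0, -0.2]
grip_width: 0.0704
gripper_force: 0.0
```

>>> move_arm(rows=[0, 0, -2, 0, 0, 0, -6, 0, 0, 0, -10, 0, 0, 0, -12, 0, 0, 0, -12, 0])

```text
clock: 26.12
tcp_pos: [0.6561, -0.0536, 0.2198]
orientation: [0.02, 3.136, 0.0]
contact_force: [0.1, -0.8, -0.4]
grip_width: 0.0699
gripper_force: 0.0
```

```bash
python3 -c "
from h import *
look('w12')
a=np.radians(-12.2);e=np.array([430,121.7])+37*np.array([np.cos(a),np.sin(a)]);print(e)
plan(*e,125,77.8)"
```

```text
[466.16438809 113.88098253]
t 26.23 tcp [654.4 -53.4 216.6] yaw 89.3 tool z [-0.  0. -1.] j7 1.6 MOVE [19.03 16.48  9.17] twist 11.5
```

View pics/w12c.png

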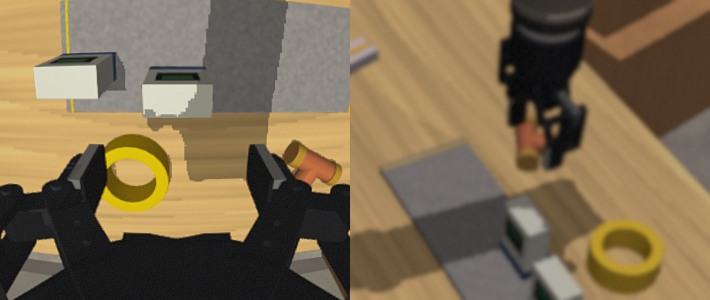

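Both placed boxes stand upright on the board. Next is box 3.

>>> move_arm(rows=[19, 16.5, 2, 11.5, 19, 16.5, 9.2, 11.5, 19, 16.5, 9.2, 11.5, 19, 16.5, 9.2, 11.5, 19, 16.5, 9.2, 11.5, 19, 16.5, 9.2, 11.5, 19, 16.5, 9.2, 11.5], fingers=1, newtons=20)

```text
clock: 27.1
tcp_pos: [0.4685, 0.1129, 0.1252]
orientation: [0.338, 3.122, -0.0]
contact_force: [-1.0, 0.7, -0.6]
grip_width: 0.0852
gripper_force: 0.0
```

```bash
python3 -c "
from h import *
boxes('w13')
a=np.radians(-12.2);e=np.array([430,121.7])+37*np.array([np.cos(a),np.sin(a)]);print(e)
plan(*e,17,77.8)"
```

```text
box [548  72  52 237] [528.5 369.9] [269.9  38.7] 13.0
box [446  99  79 117] [456.7 249.9] [85.6 61.9] 6.3
box [293 100  84 110] [432.2 126.4] [81.8 60.1] -12.4
box [231 303 179  41] [580.   82.8] [169.9  51.8] 77.7
box [160 346  37  38] [615.6 -86.6] [51.6 48. ] 28.7
[466.16438809 113.88098253]
t 27.15 tcp [468.7 112.9 125.3] yaw 77.6 tool z [ 0.002 -0.    -1.   ] j7 1.03 MOVE [ 0.29  0.04 10.83] twist -0.2
```

>>> move_arm(rows=[0.2, 0.5, 4, 0, 0.2, 0.5, 8, 0, 0.2, 0.5, 10, 0, 0.2, 0.5, 10.8, 0, 0.2, 0.5, 10.8, 0])

```text
clock: 27.78
tcp_pos: [0.4668, 0.1187, 0.0169]
orientation: [0.337, 3.123, -0.0]
contact_force: [0.2, -0.2, -0.3]
grip_width: 0.0854
gripper_force: 0.0
```

>>> move_arm(rows=[0, 0, 0, 0, 0, 0, 0, 0, 0, 0, 0, 0, 0, 0, 0, 0, 0, 0, 0, 0], fingers=0.6, newtons=20)

```text
clock: 28.4
tcp_pos: [0.4669, 0.1194, 0.0177]
orientation: [0.335, 3.122, 0.001]
contact_force: [0.4, -0.2, 7.0]
grip_width: 0.0593
gripper_force: 21.8
```

>>> move_arm(rows=[0, 0, -2, 0, 0, 0, -6, 0, 0, 0, -8.5, 0, 0, 0, -8.5, 0, 0, 0, -8.5, 0])

```text
clock: 29.02
tcp_pos: [0.4653, 0.1192, 0.1011]
orientation: [-0.334, -3.123, 0.001]
contact_force: [-0.2, 0.7, -1.4]
grip_width: 0.0596
gripper_force: 22.9
```

>>> move_arm(rows=[0, 0, 0, 0], fingers=0.7)

```text
clock: 29.15
tcp_pos: [0.4651, 0.119, 0.1006]
orientation: [-0.334, -3.122, 0.002]
contact_force: [-1.0, 0.0, -2.3]
grip_width: 0.0596
gripper_force: 9.7
```

>>> move_arm(rows=[0, 0, 0, 0, 0, 0, 0, 0], fingers=0.7015)

```text
clock: 29.4
tcp_pos: [0.4656, 0.1191, 0.1012]
orientation: [-0.335, -3.123, 0.001]
contact_force: [0.8, -0.1, -2.0]
grip_width: 0.0598
gripper_force: 3.3
```

```bash
python3 -c "
from h import *
tilt()"
```

```text
tilt deg 57.8 centre x,z in tool mm [20.2 21.1] res [ 3.6 -5.1  2.3 -0.7 -1.2] force [ 0.8 -0.1 -2. ]
```

>>> move_arm(rows=[0, 0, 0, 0])

```text
clock: 29.58
tcp_pos: [0.466, 0.1192, 0.1016]
orientation: [-0.335, -3.124, 0.0]
contact_force: [0.0, -0.4, -2.0]
grip_width: 0.0601
gripper_force: 3.1
```

```bash
python3 -c "
from h import *
tilt()"
```

```text
tilt deg 82.0 centre x,z in tool mm [ 2.3 32. ] res [-0.5  0.7 -0.4  0.2  0. ] force [ 0.  -0.4 -2. ]
```

>>> move_arm(rows=[0, 0, -2, 0, 0, 0, -2, 0, 0, 0, -2, 0], fingers=0.5, newtons=50)

```text
clock: 30.0
tcp_pos: [0.4657, 0.1193, 0.1214]
orientation: [-0.335, -3.124, 0.0]
contact_force: [0.4, -0.3, -1.8]
grip_width: 0.0581
gripper_force: 59.1
```

```bash
python3 -c "
from h import *
tilt();slot(48)"
```

```text
tilt deg 82.2 centre x,z in tool mm [ 2.  33.2] res [-0.9  0.7  1.  -0.8  0.4] force [ 0.4 -0.3 -1.8]
t 30.05 tcp [465.6 119.2 121.2] yaw 77.8 tool z [-0.001 -0.    -1.   ] j7 1.02 MOVE [-20.28  -3.48  -0.39] twist -11.3
```

>>> move_arm(rows=[-5, -1, -0.4, -8, -11, -2, -0.4, -11.3, -16, -3, -0.4, -11.3, -19.5, -3.4, -0.4, -11.3, -20.3, -3.5, 0, -11.3, -20.3, -3.5, 1.5, -11.3, -20.3, -3.5, 2.2, -11.3, -20.3, -3.5, 2.2, -11.3])

```text
clock: 31.05
tcp_pos: [0.6552, 0.0428, 0.0985]
orientation: [-0.024, -3.139, 0.0]
contact_force: [0.3, -0.1, -0.9]
grip_width: 0.0584
gripper_force: 59.0
```

>>> move_arm(rows=[0, 0, 0.2, 0, 0, 0, 0.4, 0, 0, 0, 0.4, 0])

```text
clock: 31.42
tcp_pos: [0.6571, 0.0422, 0.0961]
orientation: [0.026, 3.141, 0.0]
contact_force: [0.0, 0.5, -1.1]
grip_width: 0.0584
gripper_force: 59.1
```

>>> move_arm(rows=[0, 0, 0.2, 0, 0, 0, 0.4, 0, 0, 0, 0.4, 0])

```text
clock: 31.8
tcp_pos: [0.6587, 0.0422, 0.0959]
orientation: [0.026, 3.138, 0.001]
contact_force: [-6.8, -0.1, 23.2]
grip_width: 0.0589
gripper_force: 61.8
```

>>> move_arm(rows=[0, 0, 0.2, 0, 0, 0, 0.3, 0, 0, 0, 0.3, 0])

```text
clock: 32.17
tcp_pos: [0.6605, 0.0421, 0.0956]
orientation: [0.027, 3.134, 0.002]
contact_force: [-8.9, -1.0, 36.1]
grip_width: 0.0585
gripper_force: 63.9
```

```bash
python3 -c "
from h import *
tilt()"
```

```text
tilt deg 79.8 centre x,z in tool mm [ 4.8 30.5] res [-0.8  1.8 -2.2  1.3 -0.4] force [-8.9 -1.  36.1]
```

>>> move_arm(rows=[0, 0, -0.4, 0, 0, 0, -0.6, 0, 0, 0, -0.6, 0])

```text
clock: 32.6
tcp_pos: [0.6581, 0.0422, 0.0958]
orientation: [0.026, 3.139, 0.001]
contact_force: [-0.4, -0.2, 8.3]
grip_width: 0.0584
gripper_force: 60.6
```

>>> move_arm(rows=[0, 0, 0, 0], fingers=0.695, newtons=20)

```text
clock: 32.72
tcp_pos: [0.658, 0.0422, 0.0955]
orientation: [0.026, 3.139, 0.001]
contact_force: [-0.2, 0.1, 6.6]
grip_width: 0.0596
gripper_force: 23.7
```

>>> move_arm(rows=[0, 0, 0, 0, 0, 0, 0, 0], fingers=0.702)

```text
clock: 32.98
tcp_pos: [0.6567, 0.0422, 0.0944]
orientation: [-0.025, -3.141, -0.0]
contact_force: [-0.2, -0.1, 3.1]
grip_width: 0.0598
gripper_force: 2.1
```

```bash
python3 -c "
from h import *
tilt()"
```

```text
tilt deg 82.6 centre x,z in tool mm [ 2.6 30.9] res [ 0.9 -0.8 -0.6  0.6 -0.3] force [-0.2 -0.1  3.1]
```

>>> move_arm(rows=[0, 0, 0, 0, 0, 0, 0, 0], fingers=0.703)

```text
clock: 33.28
tcp_pos: [0.6565, 0.042, 0.0942]
orientation: [-0.026, -3.14, 0.0]
contact_force: [-0.1, 0.8, 0.2]
grip_width: 0.06
gripper_force: 0.1
```

```bash
python3 -c "
from h import *
tilt()"
```

```text
tilt deg 83.4 centre x,z in tool mm [ 2.6 31.3] res [-0.8  1.6 -1.8  1.  -0.2] force [-0.1  0.8  0.2]
```

>>> move_arm(rows=[0, 0, 0, 0, 0, 0, 0, 0, 0, 0, 0, 0], fingers=0.82)

```text
clock: 33.7
tcp_pos: [0.6569, 0.042, 0.0947]
orientation: [0.026, 3.141, -0.0]
contact_force: [0.8, -0.5, 0.4]
grip_width: 0.07
gripper_force: 0.0
```

```bash
python3 -c "
from h import *
tilt();blue()"
```

```text
tilt deg 90.5 centre x,z in tool mm [10.1 28.3] res [ 1.4 -0.4 -3.4  2.4 -0.7] force [ 0.8 -0.5  0.4]
blue [ 73 181  49   4 105] [ 98. 183.]
blue [282 182  50   3  87] [307. 183.]
blue [159 201  77  13 297] [199. 203.]
screen [570   0  22   7  93] [582.   2.]
screen [298 194  58   7 345] [327. 197.]
screen [ 36 196  33   6 128] [ 52. 199.]
screen [139 221  49  10 379] [163. 226.]
```

Box 3 settled upright. On to box 4.

>>> move_arm(rows=[0, 0, -2, 0, 0, 0, -6, 0, 0, 0, -10, 0, 0, 0, -12, 0, 0, 0, -12, 0])

```text
clock: 34.42
tcp_pos: [0.6578, 0.0421, 0.2166]
orientation: [0.026, 3.138, 0.001]
contact_force: [0.1, 0.4, -0.9]
grip_width: 0.0699
gripper_force: 0.0
```

```bash
python3 -c "
from h import *
a=np.radians(6);e=np.array([456.5,250])+37*np.array([np.cos(a),np.sin(a)]);print(e)
plan(*e,125,96)"
```

```text
[493.29731013 253.86755314]
t 34.42 tcp [657.8  42.1 216.6] yaw 89.1 tool z [ 0.003  0.001 -1.   ] j7 1.44 MOVE [16.83 20.9   9.12] twist -6.9
```

>>> move_arm(rows=[16.8, 20.9, 2, -7, 16.8, 20.9, 9.1, -7, 16.8, 20.9, 9.1, -7, 16.8, 20.9, 9.1, -7, 16.8, 20.9, 9.1, -7, 16.8, 20.9, 9.1, -7, 16.8, 20.9, 9.1, -7], fingers=1, newtons=20)

```text
clock: 35.3
tcp_pos: [0.4923, 0.2527, 0.1229]
orientation: [0.165, -3.136, 0.002]
contact_force: [-0.0, 1.1, 0.1]
grip_width: 0.0857
gripper_force: 0.0
```

```bash
python3 -c "
from h import *
boxes('w14')
a=np.radians(6);e=np.array([456.5,250])+37*np.array([np.cos(a),np.sin(a)]);print(e)
plan(*e,17,96)"
```

```text
box [439 100  47 187] [478.  362.4] [164.4  38.6] 13.0
box [286 102  85 115] [456.8 249.3] [85.4 60.4] 6.0
box [  8 223 187  86] [603.4  -2.5] [289.1  86.6] 89.3
[493.29731013 253.86755314]
t 35.35 tcp [493.  252.4 123.3] yaw 96.0 tool z [-0.    -0.001 -1.   ] j7 1.08 MOVE [-0.05  0.15 10.63] twist -0.0
```

>>> move_arm(rows=[0, 0.1, 4, 0, 0, 0.1, 8, 0, 0, 0.1, 10, 0, 0, 0.1, 10.6, 0, 0, 0.1, 10.6, 0])

```text
clock: 35.98
tcp_pos: [0.493, 0.2541, 0.018]
orientation: [-0.164, 3.137, -0.0]
contact_force: [0.3, 0.8, -0.4]
grip_width: 0.0853
gripper_force: 0.0
```

>>> move_arm(rows=[0, 0, 0, 0, 0, 0, 0, 0, 0, 0, 0, 0, 0, 0, 0, 0, 0, 0, 0, 0], fingers=0.6, newtons=20)

```text
clock: 36.6
tcp_pos: [0.4931, 0.255, 0.0189]
orientation: [-0.166, 3.135, 0.001]
contact_force: [-0.1, -1.2, 6.2]
grip_width: 0.0593
gripper_force: 21.6
```

>>> move_arm(rows=[0, 0, -2, 0, 0, 0, -6, 0, 0, 0, -8.5, 0, 0, 0, -8.5, 0, 0, 0, -8.5, 0])

```text
clock: 37.22
tcp_pos: [0.4916, 0.2544, 0.1019]
orientation: [0.166, -3.136, 0.001]
contact_force: [-0.1, -0.2, -1.4]
grip_width: 0.06
gripper_force: 22.7
```

>>> move_arm(rows=[0, 0, 0, 0], fingers=0.7)

```text
clock: 37.35
tcp_pos: [0.4914, 0.2543, 0.1014]
orientation: [0.166, -3.135, 0.002]
contact_force: [0.2, 0.9, -2.0]
grip_width: 0.06
gripper_force: 11.6
```

>>> move_arm(rows=[0, 0, 0, 0, 0, 0, 0, 0], fingers=0.7015)

```text
clock: 37.6
tcp_pos: [0.492, 0.2546, 0.1022]
orientation: [0.166, -3.136, 0.001]
contact_force: [-0.0, -0.5, -1.2]
grip_width: 0.06
gripper_force: 7.3
```

```bash
python3 -c "
from h import *
tilt()"
```

```text
tilt deg 10.1 centre x,z in tool mm [23.5 56.7] res [-84.2 -34.2  42.1  68.5   8.7] force [-0.  -0.5 -1.2]
```

```bash
python3 -c "
from h import *
blue();print(r.get_obs()['contact_force'],r.get_obs()['gripper_force']);tilt()"
```

```text
blue [ 245   96  158   38 5504] [324. 114.]
blue [  2 269  20  12  86] [ 12. 274.]
blue [ 44 297  30  16 139] [ 59. 305.]
blue [ 89 309  35  15 230] [106. 316.]
screen [ 291  219   71   34 2276] [326. 236.]
screen [ 21 320  20  14 126] [ 31. 326.]
screen [ 73 338  23  15 182] [ 84. 345.]
[ 0.67566205 -0.19194296 -1.63995092] 7.274590954184532
tilt deg 10.1 centre x,z in tool mm [23.5 56.7] res [-84.2 -34.2  42.1  68.5   8.7] force [ 0.7 -0.2 -1.6]
```

>>> move_arm(rows=[0, 0, 0, 0, 0, 0, 0, 0], fingers=0.7023)

```text
clock: 38.0
tcp_pos: [0.4922, 0.2548, 0.1027]
orientation: [0.166, -3.137, -0.0]
contact_force: [0.5, 0.8, -0.5]
grip_width: 0.0598
gripper_force: 0.0
```

```bash
python3 -c "
from h import *
tilt();blue()"
```

```text
Traceback (most recent call last):
  File "h.py", line 60, in tilt
    s=S();P=r.camera_params('wrist');o=r.get_obs();b,g=cols(r.grab_frame('wrist'));bb=near(b);gg=near(g)
                                                                                      ~~~~^^^
  File "h.py", line 50, in near
    b=[x for x in blobs(m,25) if abs(x[1][0]-u0)<25];return max(b,key=lambda x:x[0][4])
                                                            ~~~^^^^^^^^^^^^^^^^^^^^^^^^
ValueError: max() iterable argument is empty
```

```bash
python3 -c "
from h import *
blue()
P,im=wrist('w15');H=hsv(im);h,s,v=[H[...,i].astype(int) for i in range(3)]
for st,c,l in blobs((s<60)&(v>110),100):
  if abs(c[0]-326)<80 : print('white',st,c.round(),*rect(P,l,.085,True))
print(r.get_obs()['contact_force'],r.get_obs()['gripper_force'])"
```

```text
blue [289 205  80  16 476] [328. 212.]
blue [ 46 297  27  15  88] [ 60. 305.]
blue [ 91 310  33  14 172] [107. 316.]
screen [302 246  48  21 735] [326. 256.]
screen [ 21 320  20  14  81] [ 31. 326.]
screen [ 73 337  23  15 141] [ 84. 344.]
white [ 271  227  101  110 5490] [321. 287.] [516.7 255.6] [71.2 60.3] 1.7
[-0.28123234  0.26241505  0.17278686] 0.0
```

```bash
python3 -c "
from h import *
look('w16')"
```

```text
(no output)
```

View pics/w16c.png

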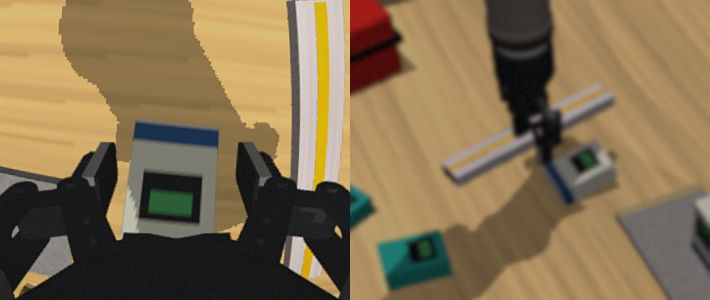

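Box 4 dropped and lies flat, face up, farther out. I remeasure it and repeat, using a gentler slack this time.

>>> move_arm(rows=[0, 0, -3, 0, 0, 0, -7, 0, -4, 0, -7, 0, -7, 0, -7, 0, -7, 0, -7, 0, -7, 0, -7, 0], fingers=1)

```text
clock: 39.0
tcp_pos: [0.561, 0.2621, 0.1723]
orientation: [0.166, -3.136, 0.0]
contact_force: [-0.7, -0.5, 0.5]
grip_width: 0.0854
gripper_force: 0.0
```

```bash
python3 -c "
from h import *
boxes('w17');plan(560,255,125,93)"
```

```text
box [417  31  51 248] [523.  373.3] [252.1  38.8] 13.1
box [284 149  74  95] [568.1 255.3] [85.1 60.1] -0.3
box [ 22 165 208 122] [626.9   8.9] [321.3 122. ] 89.1
box [ 21 249  35  35] [ 716.6 -157.2] [80.4 40.4] 89.0
box [ 69 256  48  39] [701.4 -29.7] [80.5 40.7] 89.4
box [582 267  54  97] [728.  763.4] [200.2  34.6] 0.3
t 39.05 tcp [560.8 262.2 172.4] yaw 96.1 tool z [-0.001 -0.    -1.   ] j7 1.14 MOVE [ 0.15 -0.7   4.74] twist 3.1
```

>>> move_arm(rows=[-4.3, -1.2, 4, 6.4, -4.3, -1.2, 8, 6.4, -4.3, -1.2, 12, 6.4, -4.3, -1.2, 14.5, 6.4, -4.3, -1.2, 15.5, 6.4, -4.3, -1.2, 15.5, 6.4])

```text
clock: 39.8
tcp_pos: [0.6054, 0.2549, 0.0177]
orientation: [-0.009, -3.141, 0.0]
contact_force: [-0.3, -0.6, 1.5]
grip_width: 0.0855
gripper_force: 0.0
```

>>> move_arm(rows=[0, 0, 0, 0, 0, 0, 0, 0, 0, 0, 0, 0, 0, 0, 0, 0, 0, 0, 0, 0], fingers=0.6)

```text
clock: 40.42
tcp_pos: [0.6068, 0.2552, 0.0193]
orientation: [0.009, 3.14, 0.002]
contact_force: [-0.4, -0.2, 7.5]
grip_width: 0.0594
gripper_force: 22.6
```

>>> move_arm(rows=[0, 0, -2, 0, 0, 0, -6, 0, 0, 0, -8.5, 0, 0, 0, -8.5, 0, 0, 0, -8.5, 0, 0, 0, -8.5, 0])

```text
clock: 41.18
tcp_pos: [0.6049, 0.2544, 0.1014]
orientation: [-0.009, -3.139, 0.002]
contact_force: [-0.8, -0.0, -1.3]
grip_width: 0.0596
gripper_force: 22.6
```

>>> move_arm(rows=[0, 0, 0, 0], fingers=0.7)

```text
clock: 41.3
tcp_pos: [0.6053, 0.2545, 0.1016]
orientation: [-0.009, -3.14, 0.001]
contact_force: [-0.9, -0.1, -0.8]
grip_width: 0.0597
gripper_force: 9.0
```

>>> move_arm(rows=[0, 0, 0, 0], fingers=0.7015)

```text
clock: 41.42
tcp_pos: [0.6056, 0.2547, 0.1021]
orientation: [-0.009, -3.141, 0.001]
contact_force: [-0.1, 0.3, -1.4]
grip_width: 0.0598
gripper_force: 3.5
```

```bash
python3 -c "
from h import *
blue();tilt()"
```

```text
blue [ 261   97  132   28 3483] [326. 110.]
blue [ 74 238  49  11 235] [ 99. 241.]
blue [ 30 242  30   9 101] [ 46. 246.]
screen [ 295  203   64   33 1074] [340. 216.]
screen [ 48 259  29  11 189] [ 62. 264.]
screen [  1 260  21   9 103] [ 11. 264.]
tilt deg 43.3 centre x,z in tool mm [28.2 21.6] res [ 2.2 -3.5  2.7 -1.4  0.5] force [ 0.4 -0.1 -0.7]
```

>>> move_arm(rows=[0, 0, 0, 0])

```text
clock: 41.65
tcp_pos: [0.606, 0.2547, 0.1026]
orientation: [0.009, 3.141, -0.0]
contact_force: [0.2, -0.3, -1.9]
grip_width: 0.0601
gripper_force: 2.6
```

```bash
python3 -c "
from h import *
tilt()"
```

```text
Traceback (most recent call last):
  File "h.py", line 60, in tilt
    s=S();P=r.camera_params('wrist');o=r.get_obs();b,g=cols(r.grab_frame('wrist'));bb=near(b);gg=near(g)
                                                                                      ~~~~^^^
  File "h.py", line 50, in near
    b=[x for x in blobs(m,25) if abs(x[1][0]-u0)<25];return max(b,key=lambda x:x[0][4])
                                                            ~~~^^^^^^^^^^^^^^^^^^^^^^^^
ValueError: max() iterable argument is empty
```

>>> move_arm(rows=[0, 0, -2, 0, 0, 0, -2, 0, 0, 0, -2, 0], fingers=0.5, newtons=50)

```text
clock: 42.08
tcp_pos: [0.6061, 0.2549, 0.1233]
orientation: [0.009, 3.141, 0.001]
contact_force: [0.2, 0.3, -2.0]
grip_width: 0.0582
gripper_force: 57.0
```

```bash
python3 -c "
from h import *
blue();slot(145)
try: tilt()
except Exception: pass"
```

```text
blue [284 207  86   2  89] [326. 208.]
blue [ 87 229  47   9 184] [111. 232.]
blue [ 43 235  27   7  76] [ 57. 238.]
screen [300 224  54   9 447] [326. 228.]
screen [ 65 248  26  10 157] [ 77. 253.]
screen [ 14 252  21   8  86] [ 24. 255.]
t 42.12 tcp [605.8 254.7 122.8] yaw 89.7 tool z [ 0.  0. -1.] j7 1.09 MOVE [ -5.29 -11.53  -0.22] twist 0.6
tilt deg 95.6 centre x,z in tool mm [-3.4 30.4] res [ 3.3 -3.5 -1.2  1.4 -0.4] force [-0.5  0.4 -1.1]
```

>>> move_arm(rows=[-1.5, -3, -0.4, 0.5, -3, -7, -0.4, 0.5, -5, -11, -0.4, 0.5, -5.3, -11.5, -0.3, 0.5, -5.3, -11.5, 1, 0.5, -5.3, -11.5, 2.3, 0.5, -5.3, -11.5, 2.3, 0.5])

```text
clock: 43.05
tcp_pos: [0.6572, 0.1417, 0.0984]
orientation: [-0.019, -3.14, -0.001]
contact_force: [0.1, 0.2, -1.4]
grip_width: 0.058
gripper_force: 57.8
```

>>> move_arm(rows=[0, 0, 0.2, 0, 0, 0, 0.4, 0, 0, 0, 0.4, 0])

```text
clock: 43.42
tcp_pos: [0.6589, 0.1411, 0.0978]
orientation: [0.021, 3.139, 0.003]
contact_force: [-2.0, 0.8, 12.2]
grip_width: 0.0582
gripper_force: 59.3
```

Contact at 12 N. I release softly, as with box 3.

>>> move_arm(rows=[0, 0, -0.1, 0], fingers=0.695, newtons=20)

```text
clock: 43.55
tcp_pos: [0.6585, 0.1411, 0.0976]
orientation: [0.021, 3.14, 0.002]
contact_force: [-0.6, 2.0, 3.0]
grip_width: 0.0594
gripper_force: 20.3
```

>>> move_arm(rows=[0, 0, 0, 0, 0, 0, 0, 0], fingers=0.702)

```text
clock: 43.8
tcp_pos: [0.6584, 0.14, 0.0967]
orientation: [0.022, 3.141, 0.001]
contact_force: [0.7, 0.9, 2.6]
grip_width: 0.0602
gripper_force: 1.9
```

>>> move_arm(rows=[0, 0, 0, 0, 0, 0, 0, 0], fingers=0.703)

```text
clock: 44.05
tcp_pos: [0.658, 0.1395, 0.0964]
orientation: [-0.023, -3.141, 0.0]
contact_force: [-0.2, 1.4, 1.6]
grip_width: 0.0599
gripper_force: 0.8
```

>>> move_arm(rows=[0, 0, 0, 0, 0, 0, 0, 0, 0, 0, 0, 0], fingers=0.82)

```text
clock: 44.42
tcp_pos: [0.6581, 0.1392, 0.0965]
orientation: [-0.023, -3.141, 0.0]
contact_force: [-0.2, -0.3, -0.1]
grip_width: 0.0703
gripper_force: 0.0
```

>>> move_arm(rows=[0, 0, -2, 0, 0, 0, -6, 0, 0, 0, -10, 0, 0, 0, -12, 0, 0, 0, -12, 0])

```text
clock: 45.05
tcp_pos: [0.6591, 0.1396, 0.2187]
orientation: [0.023, 3.138, 0.002]
contact_force: [0.2, -0.3, 0.3]
grip_width: 0.0698
gripper_force: 0.0
```

```bash
python3 -c "
from h import *
a=r.grab_frame('scene');b=r.grab_frame('side');cv2.imwrite('pics/sc.png',a);cv2.imwrite('pics/sd.png',b)
cv2.imwrite('pics/both.png',np.hstack([cv2.resize(a[140:300,180:480],(400,213)),cv2.resize(b[110:270,230:470],(400,267))[:213]]))
cv2.imwrite('pics/both.png',np.hstack([cv2.resize(a[130:310,170:470],(400,240)),cv2.resize(b[80:260,230:530],(400,240))]))
for n,im in(('scene',a),('side',b)):
    P=r.camera_params(n);H=hsv(im);h,s,v=[H[...,i].astype(int) for i in range(3)]
    for st,c,l in blobs((s<60)&(v>140),60):
        q=rect(P,l,.02)
        if q[1][0]>180: print(n,c.round(),*q)
    for st,c,l in blobs((s<60)&(v>140),10):
        q=rect(P,l,.097)
        if q[1][0]<110 and 450<q[0][0]<760 and abs(q[0][1])<240: print(n,c.round(),*q)
plan(533,371,150,103)"
```

```text
scene [367.  21.] [-387.6  653.2] [476.3  30. ] -7.6
scene [474.  23.] [-234.1 1129.5] [241.2 105.6] -28.3
scene [435.  41.] [-170.6  870. ] [320.9  51.1] -9.2
scene [ 27. 103.] [-333.5 -819.8] [189.3  32.8] -72.6
scene [434. 188.] [572.7 402.7] [192.7  16.9] 11.4
scene [308. 233.] [596.5 -33.6] [283.3  44.7] 89.1
scene [591. 328.] [1103.4  550.5] [353.8 241.1] -73.3
scene [370. 221.] [664.9 119.4] [22.5 20.5] 69.0
scene [312. 238.] [654.8 -52.1] [63.9 42.4] 88.6
scene [362. 241.] [717.3  68.3] [15.9  4.7] -13.7
scene [297. 247.] [ 672.  -101.8] [21.7  5.4] -20.4
scene [297. 262.] [ 713.8 -116.6] [50.4 24.9] -16.8
scene [282. 272.] [ 727.3 -160.4] [47.5 16.2] 89.5
scene [271. 275.] [ 723.8 -191.5] [29.7  4. ] -1.6
side [273. 111.] [528.7 389.3] [277.6  11.7] 12.9
side [280. 116.] [536.8 363.3] [277.8  14. ] 12.6
side [362. 134.] [663.2 118.3] [19.1 12.8] 61.5
side [372. 155.] [648.4  38.8] [58.  28.8] 89.1
side [395. 179.] [660.1 -55.4] [61.2 29.3] 89.6
side [411. 211.] [ 641.9 -153.3] [59.8 29.4] 88.6
t 45.15 tcp [657.4 139.3 215.5] yaw 89.2 tool z [-0.002 -0.    -1.   ] j7 1.28 MOVE [12.77 22.99  6.57] twist -13.8
```

View pics/both.png

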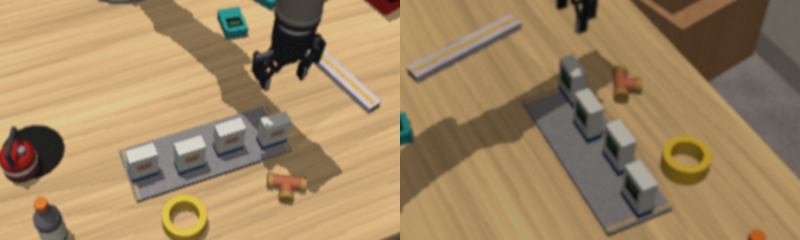

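All four boxes stand on the board (side view: tops at x 642–660, parallel). The canister now seems off-centre on the mat, so I check whether it was knocked.

```bash
python3 -c "
from h import *
for n,f in(('scene','sc'),('side','sd'),('side','side_old')):
    P=r.camera_params(n)
    im=cv2.imread(f'pics/{f}.png')
    if im is None: continue
    H=hsv(im);h,s,v=[H[...,i].astype(int) for i in range(3)]
    for st,c,l in blobs(((h<7)|(h>172))&(s>150)&(v>60),100):
        q=rect(P,l,.068)
        if q[0][1]<-200: print(n,'red',st,c.round(),*q)
    for st,c,l in blobs(v<35,200):
        q=rect(P,l,.003)
        if q[0][1]<-200: print(n,'mat',st,c.round(),*q)
"
```

```text
scene red [169 235  27  24 380] [183. 247.] [ 538.4 -388.6] [73.4 72.1] -21.1
scene mat [ 117   30   81   66 1364] [156.  62.] [-462.4 -314.8] [443.7 331.6] -11.0
scene mat [  40   44   99   69 1469] [84. 78.] [-449.8 -605.1] [410.6 341. ] 3.3
scene mat [  0 151  34  49 242] [ 17. 175.] [  15.5 -860.5] [281.7  26.7] 25.4
scene mat [181 226  36  37 575] [202. 241.] [ 493.1 -341.2] [130.1  86. ] 6.8
side red [405 318  37  29 760] [424. 332.] [ 519.4 -405.2] [71.  57.4] -22.7
side mat [ 367  306   58   60 2049] [390. 336.] [ 482.3 -359.7] [131.8 107.1] 72.1[ WARN:0@0.311] global loadsave.cpp:275 findDecoder imread_('pics/side_old.png'): can't open/read file: check file path/integrity
```

The canister was knocked to about (526,-384), which is 39 mm off the mat centre, so I will put it back. First the straightedge.

>>> move_arm(rows=[12.8, 23.5, 0, -13.6, 12.8, 23.5, 6.5, -13.6, 12.8, 23.5, 6.5, -13.6, 12.8, 23.5, 6.5, -13.6, 12.8, 23.5, 6.5, -13.6, 12.8, 23.5, 6.5, -13.6, 12.8, 23.5, 6.5, -13.6], fingers=1, newtons=80)

```text
clock: 46.02
tcp_pos: [0.5342, 0.3745, 0.1507]
orientation: [0.347, -3.121, 0.003]
contact_force: [-0.2, -0.7, -0.7]
grip_width: 0.0855
gripper_force: 0.0
```

```bash
python3 -c "
from h import *
P,im=wrist('w20');H=hsv(im);h,s,v=[H[...,i].astype(int) for i in range(3)]
Y=(h>18)&(h<35)&(s>150)&(v>150)
for st,c,l in blobs(Y,100): print('stripe',st,*rect(P,l,.02,True))
for st,c,l in blobs((s<50)&(v>120),300): print('white',st,*rect(P,l,.02,True))
plan(533,376,22,102.8)"
```

```text
stripe [ 327   35   13  128 1340] [452.  360.8] [109.    9.4] 13.3
stripe [124 187   3  67 135] [609.6 171.6] [77.4  2.7] -1.1
stripe [  0 259  16  43 230] [ 812.3 -131.3] [97.6 48.2] -25.4
white [ 309   33   49  292 9409] [533.8 379.5] [280.8  40.1] 13.0
white [   0  149  124  104 6590] [617.3  37.6] [263.2  96.8] 89.2
white [  0 234  24  36 468] [727.8 -89.9] [75.1 43.2] 89.3
white [ 43 273  44  43 847] [753.7  45.3] [85.  42.9] 89.6
white [567 300  39  54 664] [650.9 797.1] [83.1 78.5] 72.1
t 46.08 tcp [534.7 374.1 151.2] yaw 102.6 tool z [-0.    -0.002 -1.   ] j7 1.06 MOVE [ 0.12  0.24 12.92] twist -0.2
```

>>> move_arm(rows=[0, 0.55, 5, -0.4, 0, 0.55, 9, -0.4, 0, 0.55, 12, -0.4, 0, 0.55, 12.9, -0.4, 0, 0.55, 12.9, -0.4])

```text
clock: 46.7
tcp_pos: [0.5333, 0.3807, 0.023]
orientation: [-0.358, 3.121, -0.001]
contact_force: [0.0, 0.9, 0.8]
grip_width: 0.0853
gripper_force: 0.0
```

>>> move_arm(rows=[0, 0, 0, 0, 0, 0, 0, 0, 0, 0, 0, 0, 0, 0, 0, 0, 0, 0, 0, 0], fingers=0, newtons=80)

```text
clock: 47.32
tcp_pos: [0.5333, 0.382, 0.0243]
orientation: [-0.36, 3.119, 0.001]
contact_force: [-0.5, -2.3, 6.9]
grip_width: 0.0372
gripper_force: 81.2
```

>>> move_arm(rows=[0, 0, -3, 0, 0, 0, -7, 0, 0, 0, -12, 0, 0, 0, -14, 0, 0, 0, -14, 0])

```text
clock: 47.95
tcp_pos: [0.5328, 0.382, 0.1635]
orientation: [-0.36, 3.119, 0.002]
contact_force: [0.5, -0.1, -3.5]
grip_width: 0.0374
gripper_force: 81.4
```

```bash
python3 -c "
from h import *
plan(525.7,-3.8,163,-0.9);print(r.get_obs()['joints'].round(2))"
```

```text
t 47.95 tcp [532.8 382.  163.5] yaw 103.2 tool z [ 0.002  0.001 -1.   ] j7 1.06 MOVE [  9.48 -37.41  -0.  ] twist -75.9
[-0.68  0.52 -0.05  1.68  0.03  0.94  1.06]
```

>>> move_arm(rows=[0.2, -1, 0, 4, 1, -4, 0, 12, 2, -7.5, 0, 20, 3, -11, 0, 28, 4, -15, 0, 36, 5, -19, 0, 44, 6, -23, 0, 52, 7, -27, 0, 60, 7.8, -30, 0, 66, 8.5, -32, 0, 70])

```text
clock: 49.2
tcp_pos: [0.5218, 0.0491, 0.1616]
orientation: [-1.5, -2.759, 0.003]
contact_force: [0.8, -0.1, -3.2]
grip_width: 0.0376
gripper_force: 81.3
```

```bash
python3 -c "
from h import *
plan(525.7,-3.8,160,-0.9);print(r.get_obs()['joints'].round(2))"
```

```text
t 49.2 tcp [521.8  49.1 161.6] yaw 32.9 tool z [-0.002 -0.001 -1.   ] j7 0.49 MOVE [-4.65 -2.54  0.17] twist 33.8
[-0.46  0.34  0.3   2.01 -0.13  0.81  0.49]
```

>>> move_arm(rows=[-1, -0.5, 0, 7, -2, -1.1, 0, 15, -3.2, -1.8, 0, 23, -4.2, -2.3, 0, 30, -4.6, -2.5, 0, 33.5, -4.6, -2.5, 0, 33.8, -4.6, -2.5, 0, 33.8])

```text
clock: 50.08
tcp_pos: [0.5267, -0.0007, 0.1624]
orientation: [-2.231, -2.211, 0.0]
contact_force: [-0.0, 0.8, -3.3]
grip_width: 0.0375
gripper_force: 81.3
```

```bash
python3 -c "
from h import *
plan(525.7,-3.8,26,-0.9);P,im=wrist('w21');H=hsv(im);h,s,v=[H[...,i].astype(int) for i in range(3)]
print('board near edge',toz(P,[(0,0)],.012,True)*0)
for st,c,l in blobs((s<50)&(v>110),300): print('white',st,*rect(P,l,.157,True))"
```

```text
t 50.08 tcp [526.7  -0.7 162.4] yaw -0.5 tool z [-0.  0. -1.] j7 0.08 MOVE [-0.31 -0.09 13.64] twist 0.4
board near edge [[0. 0.]]
white [  280     0    37   337 10555] [514.4  35.7] [171.7  15. ] 89.4
white [  336     0    40   337 10906] [542.2  35.5] [171.5  21.6] -89.6
white [ 502    0   36   71 2174] [625. 117.] [39.7 21. ] 89.4
white [  552     0    88   400 12214] [ 809.1 -110.6] [556.8 177.6] -59.9
white [376   2  85  15 414] [570.  119.1] [40.2  2.6] -0.6
white [  373    11   146   277 15220] [585.9  48.3] [135.1  73.4] 89.6
white [ 474  243   40   64 1666] [620.1 -16.6] [42.  21.3] 89.4
```

>>> move_arm(rows=[-0.3, -0.8, 4, 0.4, -0.3, -0.8, 8, 0.4, -0.3, -0.8, 11, 0.4, -0.3, -0.8, 13, 0.4, -0.3, -0.8, 13.8, 0.4, -0.3, -0.8, 13.8, 0.4, -0.3, -0.8, 13.8, 0.4])

```text
clock: 51.0
tcp_pos: [0.5194, -0.0041, 0.0252]
orientation: [2.24, 2.201, 0.002]
contact_force: [0.1, -0.5, -2.7]
grip_width: 0.0375
gripper_force: 81.4
```

>>> move_arm(rows=[0, 0, 0, 0, 0, 0, 0, 0, 0, 0, 0, 0], fingers=0.56)

```text
clock: 51.38
tcp_pos: [0.519, -0.0043, 0.0249]
orientation: [2.241, 2.201, 0.001]
contact_force: [0.2, -0.3, 0.8]
grip_width: 0.0477
gripper_force: 0.0
```

>>> move_arm(rows=[0, 0, -2, 0, 0, 0, -6, 0, 0, 0, -10, 0, 0, 0, -10, 0])

```text
clock: 51.88
tcp_pos: [0.5209, -0.0043, 0.1275]
orientation: [2.239, 2.199, 0.008]
contact_force: [-0.2, 1.1, 0.6]
grip_width: 0.0478
gripper_force: 0.0
```

```bash
python3 -c "
from h import *
plan(475,-3.8,20,-0.9);P,im=wrist('w22');H=hsv(im);h,s,v=[H[...,i].astype(int) for i in range(3)]
for st,c,l in blobs((s<50)&(v>110),300): print('white',st,*rect(P,l,.02,True))
a=r.grab_frame('side');P=r.camera_params('side');H=hsv(a);h,s,v=[H[...,i].astype(int) for i in range(3)]
for st,c,l in blobs((s<60)&(v>130),60): print('side',c.round(),*rect(P,l,.02))
"
```

```text
t 51.88 tcp [520.9  -4.3 127.5] yaw -1.0 tool z [ 0.006  0.001 -1.   ] j7 0.11 MOVE [-0.05 -4.65 10.72] twist -0.1
white [  387     0   166   230 12328] [658.8  78.6] [233.9 103.5] -48.2
white [ 535    0   37   61 1851] [738.  163.8] [65.1 45.3] 89.6
white [  297    25    53   313 11180] [519.5  -4.4] [279.7  40.2] 88.9
white [ 382  184  123  105 5874] [616.1 -30.2] [99.8 98.6] 60.7
white [ 563  197   77  203 6612] [1077.3 -380. ] [780.1 220.8] -51.1
white [ 502  255   43   67 1752] [ 727.6 -109.9] [86.6 45.8] 89.1
side [32. 60.] [-86.5 980.7] [74.5 49.3] -6.4
side [360. 129.] [709.  209.1] [66.1 32. ] 88.7
side [372. 155.] [689.5 104.4] [67.1 32.5] 89.1
side [395. 179.] [701.5   2.2] [68. 33.] 88.8
side [411. 211.] [ 682.1 -104.8] [68. 33.] 88.8
side [351. 225.] [530.9 -76.5] [142.1  15.1] 87.9
side [341. 229.] [504.8 -73. ] [145.7  14.5] 89.3
```

>>> move_arm(rows=[0, -2.5, 0, 0, 0, -4.7, 0, 0, 0, -4.7, 0, 0, 0, -4.7, 3, 0, 0, -4.7, 7, 0, 0, -4.7, 10, 0, 0, -4.7, 10.4, 0, 0, -4.7, 10.4, 0], fingers=0, newtons=40)

```text
clock: 52.98
tcp_pos: [0.4723, -0.0037, 0.0207]
orientation: [2.242, 2.201, -0.0]
contact_force: [0.6, -0.1, 0.3]
grip_width: -0.0006
gripper_force: 0.0
```

>>> move_arm(rows=[0, 0.6, 0, 0, 0, 1.2, 0, 0, 0, 1.8, 0, 0, 0, 2.2, 0, 0, 0, 2.6, 0, 0, 0, 2.9, 0, 0, 0, 3.2, 0, 0, 0, 3.2, 0, 0])

```text
clock: 53.98
tcp_pos: [0.5044, -0.0041, 0.0207]
orientation: [2.241, 2.201, 0.001]
contact_force: [-1.6, -0.5, -0.1]
grip_width: 0.0001
gripper_force: 0.6
```

```bash
cat >> h.py <<'E'
def edge():
    P=r.camera_params('wrist');H=hsv(r.grab_frame('wrist'));h,s,v=[H[...,i].astype(int) for i in range(3)]
    for st,c,l in blobs((s<50)&(v>110),300): print('white',st,*rect(P,l,.02,True))
E
python3 -c "
from h import *
edge();print(r.get_obs()['contact_force'])"
```

```text
white [ 356    0   39  288 9450] [526.8  49.3] [134.6  15.2] 89.0
white [ 406    0   44  290 8383] [552.2  49.2] [140.7  14.5] 89.0
white [  444     0   184   334 24924] [629.3  36.9] [207.3 123.6] 89.0
white [610 354  30  46 679] [ 900.4 -249. ] [197.2  52.8] -47.4
white [530 360  21  40 431] [ 674.  -127.6] [61.2 20.1] -50.5
[-1.38502598  0.05471322 -0.26711112]
```

>>> move_arm(rows=[0, 0.3, 0, 0, 0, 0.6, 0, 0, 0, 0.9, 0, 0, 0, 1.1, 0, 0, 0, 1.3, 0, 0, 0, 1.3, 0, 0])

```text
clock: 54.78
tcp_pos: [0.5161, -0.0043, 0.0206]
orientation: [-2.241, -2.2, 0.001]
contact_force: [-4.6, -0.1, 2.9]
grip_width: 0.0003
gripper_force: 2.2
```

```bash
python3 -c "
from h import *
edge();print(r.get_obs()['contact_force'])"
```

```text
white [ 356    0   39  288 9483] [538.5  49.1] [134.5  15.3] 89.0
white [  406     0   213   330 30359] [624.   38.1] [197.3 135.3] 89.1
white [ 602  353   38   47 1037] [ 898.1 -242.8] [213.2  63. ] -47.5
white [519 373  21  27 300] [ 679.3 -132.3] [39.7 19. ] -88.8
[-5.51514067 -0.02327826  3.16177082]
```

>>> move_arm(rows=[0, 0.2, 0, 0, 0, 0.35, 0, 0, 0, 0.35, 0, 0])

```text
clock: 55.2
tcp_pos: [0.5164, -0.0044, 0.0201]
orientation: [-2.237, -2.197, 0.008]
contact_force: [-12.0, 0.8, 10.1]
grip_width: -0.0002
gripper_force: 6.2
```

>>> move_arm(rows=[0, -1.5, 0, 0, 0, -3, 0, 0, 0, -3, -4, 0, 0, -3, -9, 0, 0, -3, -15, 0, 0, -3, -20, 0, 0, -3, -20, 0])

```text
clock: 56.08
tcp_pos: [0.4928, -0.0036, 0.2245]
orientation: [2.238, 2.198, 0.013]
contact_force: [-0.2, 0.7, -1.3]
grip_width: 0.0
gripper_force: 0.0
```

```bash
python3 -c "
from h import *
edge();plan(525,-384,260,60)
P=r.camera_params('side');H=hsv(r.grab_frame('side'));h,s,v=[H[...,i].astype(int) for i in range(3)]
for st,c,l in blobs(((h<7)|(h>172))&(s>150)&(v>60),100):
    q=rect(P,l,.068)
    if q[0][1]<-200: print('red',*q)
"
```

```text
white [  528     0   112   400 18893] [1126.5 -350.7] [1292.9  484.7] -60.7
white [ 495   13   28   64 1508] [719.6 161.7] [77.7 39.2] 89.4
white [  356    28   152   262 21015] [630.   1.] [325.  202.8] 89.4
t 56.12 tcp [491.2  -3.5 222.2] yaw -1.0 tool z [ 0.005  0.002 -1.   ] j7 0.01 MOVE [-37.97   4.07  -3.84] twist -61.0
red [ 519.2 -405.1] [71.3 57.4] -22.7
```

The straightedge is flush: the force rose to 12 N with no further motion. Now I put the canister back on the mat.

>>> move_arm(rows=[-38, 4, -5, 0, -38, 4, -5, 0, -38, 4, -5, 0, -38, 4, -5, 0, -38, 4, -5, 0, -38, 4, -5, 0, -38, 4, -5, 0, -38, 4, -5, 0, -38, 4, -5, 0, -38, 4, -5, 0], fingers=1)

```text
clock: 57.42
tcp_pos: [0.5239, -0.3825, 0.2702]
orientation: [-2.238, -2.203, -0.001]
contact_force: [0.2, 0.4, -0.3]
grip_width: 0.0853
gripper_force: 0.0
```

```bash
cat >> h.py <<'E'
def can(name,z0=.003):
    P,im=wrist(name);H=hsv(im);h,s,v=[H[...,i].astype(int) for i in range(3)]
    for st,c,l in blobs(((h<7)|(h>172))&(s>150),300): print('red',st,c.round(),*rect(P,l,z0+.065,True))
    for st,c,l in blobs((v<75)&(s<110),150):
        q=rect(P,l,z0+.105,True)
        if st[1]+st[3]<260: print('dark',st,c.round(),*q,'on mat plane',rect(P,l,.003,True)[:2])
E
python3 -c "
from h import *
can('w23');plan(525,-384,270,-1)"
```

```text
red [ 299  150   64   46 1647] [335. 171.] [ 534.4 -374.3] [71.1 42.4] -23.3
red [298 189  51  26 566] [321. 203.] [ 517.6 -413.6] [60.1 16.8] -22.9
dark [  0   0  44  19 547] [20.  7.] [ 71.7 -96.5] [147.5  28.2] -21.2 on mat plane (array([-90.9, -18.8]), array([200.4,  38.3]))
dark [ 29   0  42  43 200] [54. 21.] [ 167.1 -155.8] [93.9 19.4] 23.4 on mat plane (array([ 38.7, -99.4]), array([127.6,  26.4]))
dark [  0  11  19  19 204] [ 8. 21.] [  45.5 -107.4] [81.4 17. ] -30.6 on mat plane (array([-126.5,  -33.7]), array([110.6,  23.1]))
dark [ 251   98  114  113 6863] [299. 146.] [ 510.2 -350. ] [117.2 101.7] -8.1 on mat plane (array([ 504.9, -363.2]), array([159.2, 138.2]))
dark [465 139  31  43 358] [474. 155.] [ 680.7 -352.4] [46.3 28. ] 70.9 on mat plane (array([ 736.5, -366.5]), array([63., 38.]))
dark [494 148  16  30 246] [501. 162.] [ 711.3 -357.8] [30.6 16.3] 71.5 on mat plane (array([ 778. , -373.7]), array([41.6, 22.1]))
t 57.48 tcp [ 523.9 -382.8  270.5] yaw -0.9 tool z [-0.     0.001 -1.   ] j7 0.78 MOVE [-0.11  0.11  0.05] twist 0.1
```

>>> move_arm(rows=[-0.4, 0.3, 3, -67.5, -0.4, 0.3, 6, -67.5, -0.4, 0.3, 9, -67.5, -0.4, 0.3, 9, -67.5, -0.4, 0.3, 9, -67.5, -0.4, 0.3, 9, -67.5, -0.4, 0.3, 9, -67.5, -0.4, 0.3, 9, -67.5])

```text
clock: 58.48
tcp_pos: [0.5266, -0.3879, 0.1809]
orientation: [0.64, 3.075, 0.001]
contact_force: [0.3, -0.1, 0.4]
grip_width: 0.0856
gripper_force: 0.0
```

```bash
python3 -c "
from h import *
can('w24');plan(527,-386.5,103,66.7)
P=np.load('pics/w24.npy',allow_pickle=True).item();H=hsv(cv2.imread('pics/w24.png'));h,s,v=[H[...,i].astype(int) for i in range(3)]
m=(((h<7)|(h>172))&(s>150));print('union',rect(P,m&(np.arange(400)[:,None]<260)&(abs(np.arange(640)-326)<90),.068,True))
for row in range(165,265,12):
    k=np.nonzero((v[row,285:370]<75)&(s[row,285:370]<110))[0]+285;print(row,k.min() if len(k) else None,k.max() if len(k) else None,len(k))
"
```

```text
red [ 282  155   88   85 4040] [324. 196.] [ 526.1 -389.4] [71.3 71.3] 21.9
dark [  270    74   137   129 10853] [341. 128.] [ 479.1 -357.5] [91.4 79.6] 52.5 on mat plane (array([ 487.8, -355.9]), array([138.6, 120.6]))
dark [526 106  14  27 186] [533. 119.] [ 520.1 -214.4] [22.8  6.9] -1.3 on mat plane (array([ 550., -139.]), array([34.6, 10.5]))
dark [607 172  33  18 218] [622. 180.] [ 615.6 -104.2] [62.5 16.8] 61.6 on mat plane (array([694.7,  28.1]), array([94.7, 25.5]))
dark [552 187  43  23 344] [572. 198.] [ 600.7 -183.3] [55.2 18.8] 88.9 on mat plane (array([672.1, -91.8]), array([83.7, 28.5]))
t 58.52 tcp [ 526.6 -388.   180.9] yaw 66.4 tool z [ 0.  0. -1.] j7 1.86 MOVE [0.02 0.15 7.79] twist -0.3
union (array([ 526.1, -389.3]), array([71.4, 71.4]), -69.6)
165 285 369 35
177 285 369 11
189 331 369 3
201 330 333 4
213 330 332 3
225 317 332 16
237 317 332 16
249 318 332 15
261 318 331 14
```

>>> move_arm(rows=[0, 0, 3, 0, 0, 0, 6, 0, 0, 0, 7.8, 0, 0, 0, 7.8, 0])

```text
clock: 59.02
tcp_pos: [0.5257, -0.3879, 0.1015]
orientation: [-0.64, -3.073, -0.001]
contact_force: [0.4, 0.5, 0.2]
grip_width: 0.0854
gripper_force: 0.0
```

>>> move_arm(rows=[0, 0, 0, 0, 0, 0, 0, 0, 0, 0, 0, 0, 0, 0, 0, 0, 0, 0, 0, 0, 0, 0, 0, 0], fingers=0, newtons=90)

```text
clock: 59.78
tcp_pos: [0.5262, -0.3892, 0.1032]
orientation: [0.641, 3.075, -0.001]
contact_force: [-1.7, -1.6, 4.1]
grip_width: 0.0092
gripper_force: 87.8
```

>>> move_arm(rows=[0, 0, -0.7, 0, 0, 0, -1.5, 0, 0, 0, -1.5, 0, 0, 0, -1.5, 0])

```text
clock: 60.28
tcp_pos: [0.5261, -0.3882, 0.1174]
orientation: [-0.64, -3.075, -0.001]
contact_force: [0.0, -0.0, -6.2]
grip_width: 0.0095
gripper_force: 87.8
```

```bash
python3 -c "
from h import *
plan(494,-362,103,66.4)"
```

```text
t 60.27 tcp [ 526.1 -388.2  117.4] yaw 66.5 tool z [-0.  0. -1.] j7 1.88 MOVE [3.99 1.12 1.44] twist 0.1
```

>>> move_arm(rows=[0.7, 0.2, 0, 0, 2, 0.5, 0, 0, 3.2, 0.9, 0, 0, 4, 1.1, 0, 0, 4, 1.1, 0.6, 0, 4, 1.1, 1.1, 0, 4, 1.1, 1.4, 0, 4, 1.1, 1.45, 0, 4, 1.1, 1.45, 0])

```text
clock: 61.4
tcp_pos: [0.4941, -0.3628, 0.1033]
orientation: [0.641, 3.075, -0.0]
contact_force: [-0.7, 0.7, -3.6]
grip_width: 0.0091
gripper_force: 88.2
```

>>> move_arm(rows=[0, 0, 0, 0, 0, 0, 0, 0, 0, 0, 0, 0, 0, 0, 0, 0], fingers=0.6)

```text
clock: 61.9
tcp_pos: [0.4942, -0.3626, 0.1034]
orientation: [0.64, 3.075, -0.0]
contact_force: [-0.2, 0.9, -0.3]
grip_width: 0.0515
gripper_force: 0.0
```

>>> move_arm(rows=[0, 0, -4, 0, 0, 0, -9, 0, 0, 0, -15, 0, 0, 0, -18, 0, 0, 0, -18, 0, 0, 0, -18, 0], fingers=1)

```text
clock: 62.65
tcp_pos: [0.4936, -0.3621, 0.2822]
orientation: [-0.64, -3.074, -0.001]
contact_force: [0.2, -0.0, -0.4]
grip_width: 0.0856
gripper_force: 0.0
```

```bash
python3 -c "
from h import *
can('w25')
for n in('scene','side'):
    P=r.camera_params(n);im=r.grab_frame(n);H=hsv(im);h,s,v=[H[...,i].astype(int) for i in range(3)]
    for st,c,l in blobs((s<60)&(v>130),60):
        for z in(.02,.097):
            q=rect(P,l,z)
            if 400<q[0][0]<760 and abs(q[0][1])<240: print(n,z,c.round(),*q)
    for st,c,l in blobs((h>18)&(h<35)&(s>140)&(v>150),15):
        q=rect(P,l,.02)
        if 450<q[0][0]<620 and abs(q[0][1])<240 and q[1][1]<30: print(n,'stripe',*q)
"
```

```text
red [ 294  145   65   62 2286] [325. 175.] [ 494.3 -363.3] [73.1 71. ] 66.5
dark [ 277  115  102  105 4969] [328. 159.] [ 478.2 -354.7] [102.3 101.9] 0.3 on mat plane (array([ 494.9, -361.5]), array([137.6, 136.9]))
dark [549 184  32  16 174] [564. 191.] [620.9 -84.9] [57.7 18.2] 87.8 on mat plane (array([686.8,   1.2]), array([77.6, 24.5]))
dark [496 198  34  19 223] [511. 207.] [ 604.6 -171.2] [47.3 16.9] 88.7 on mat plane (array([ 664.9, -114.9]), array([63.6, 22.8]))
scene 0.02 [309. 215.] [535.2  -6.5] [279.3  15. ] 89.5
scene 0.097 [309. 215.] [586.  -27.5] [258.5  13.9] 89.5
scene 0.02 [322. 237.] [628.3  15.6] [382.7 147.1] 89.0
scene 0.097 [322. 237.] [672.1  -7.1] [354.2 136.2] 89.0
scene stripe [548.6  -4. ] [270.1   4.6] 89.0
side 0.02 [359. 129.] [708.9 208.9] [66.7 34.5] -89.0
side 0.097 [359. 129.] [666.3 135.4] [61.5 31.8] -89.0
side 0.02 [372. 155.] [689.1 104.3] [69.4 33.4] 88.7
side 0.097 [372. 155.] [648.1  38.9] [64.  30.8] 88.7
side 0.02 [351. 203.] [563.8  -7.2] [280.9  18.2] 88.5
side 0.097 [351. 203.] [532.6 -63.9] [259.   16.7] 88.5
side 0.02 [341. 207.] [536.   -7.4] [278.5  15.8] 89.4
side 0.097 [341. 207.] [506.9 -64.1] [256.8  14.5] 89.4
side 0.02 [394. 178.] [701.6   8.5] [81.3 34. ] 89.6
side 0.097 [394. 178.] [659.6 -49.4] [75.  31.3] 89.6
side stripe [549.9  -6.9] [270.    5.9] 88.9
```

Canister centred, straightedge flush and parallel. Box 1 is missing from the side list, probably because it is shaded, so I check it.

```bash
python3 -c "
from h import *
for n in('side','scene'):
    P=r.camera_params(n);H=hsv(r.grab_frame(n));h,s,v=[H[...,i].astype(int) for i in range(3)]
    if n=='side': print(v[195:225:5,395:430:4]);print(s[195:225:5,395:430:4])
    old=cv2.imread('pics/'+('sd' if n=='side' else 'sc')+'.png').astype(int);new=r.grab_frame(n).astype(int)
    b=(slice(185,245),slice(385,435)) if n=='side' else (slice(235,290),slice(260,300))
    g=lambda a:cv2.Canny(a[b].astype(np.uint8),60,120)
    e0,e1=g(old),g(new);d=cv2.dilate(e0,np.ones((3,3)));print(n,'old edges found again',(e1[e0>0]>0).mean().round(2),'new edges near old',(d[e1>0]>0).mean().round(2))
"
```

```text
[[ 94  99  22  54  97  75  67  66  68]
 [ 99  97  17  23  40  71  98  96  80]
 [100  81  23  24  31  31  37  52  65]
 [ 67  45  16  23  29  63  49  29  27]
 [119  40  18  20  21  26  27  35  50]
 [115  54  15  17  20  19  13  21  24]]
[[19 26  0 38 45 44 46 50 45]
 [21 21 15 11 38 47 44 50 41]
 [23 19 44 11 25  8 34 34 39]
 [88 11 48 22 35 12 16 26  0]
 [13 13 14 13 24 20 28  7 10]
 [13 19 34 60 13  0 20 24 32]]
side old edges found again 0.39 new edges near old 0.69
scene old edges found again 0.92 new edges near old 0.98
```

Box 1 is hidden by the gripper in the side view only. In the scene view its edges are unchanged, so it still stands. Handing in.

```bash
python3 -c "
from bench import r
print(r.hand_in())"
```

```text
the job is handed in; nothing more can be done
None
```

I handed the job in at about 63 s on the robot clock (no verdict came back): the canister is upright on the mat, put back after it was knocked aside mid-run; all four boxes stand on the board; the straightedge is flush and centred on the near side; and I touched none of the bystanders.

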